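# Close a glass ball joint with a self-closing pinch clamp

### The arm

A 6-joint arm with a two-finger parallel gripper is mounted at the origin on the work surface. World frame = base frame: x ahead of the robot, y to its left, z up, the work surface at z = 0. Lengths are in m, angles in rad, forces in N, time in s.
With the tool pointing down it reaches from about 0.4 to 0.825 m from the base axis. Payload 7 kg.
Tool frame: the origin (TCP) lies between the finger pads; the fingertips stand 17 mm ahead of it and the grasp point (between the pads) lies 2 mm behind it; x points along the fingers, z is the direction in which the jaws open and shut, and the axes are right-handed (so a half turn about x gives the same grasp; the last joint's range is limited). The gripper opens to 88 mm and grips with 3 to 60 N. Pads are 19 mm wide; open, the fingers measure 130 mm over their backs; the gripper's body (78 mm by 193 mm) begins 47 mm behind the grasp point.
Start: joints at [-0.932, 0.359, 0.012, 0, -1.224, -0.288], TCP at [0.232, -0.634, 0.244] pointing down, gripper open.
Joint ranges: [-3.07, 3.07], [-1.43, 2.12], [-1.02, 1.25], [-3.03, 1.67], [-3.05, -0], [-3.03, 3.03]. Speed limits (rad/s): [2.39, 2.39, 3.01, 3.14, 3.14, 3.14].

### API

Orientations are given as [roll, pitch, yaw] about the fixed x, y, z axes, in that order (R = Rz(yaw) Ry(pitch) Rx(roll)).
In Python, from station import * gives the robot as it stands.
- The arm moves only by the tool step_arm, never from a script. Its argument "deltas" is a list of rows, each a list of 5 numbers: the shift along the tool's x, y, z in cm, then the turn about the tool's x in degrees, then the closure, from 0 (fully open) to 1 (shut). In form: [[dx, dy, dz, roll, fingers], ...]. A call has exactly 10 rows; each row is the pose to reach, as a shift and turn from the pose commanded when the call began, along the tool's axes at that moment; what a row does not reach only later rows make up. A row lasts 1/12 s, in which the tool goes at most 41.7 mm and 7.16 degrees, less where a joint would pass 70% of its speed; a pose out of reach is approached as far as the arm can. A call with a gripper value outside its range is refused whole. The fingers move at their own pace and stop on an object; "squeeze" is the grip in N (left out, the last holds). Time passes only in rows, so rows that repeat a pose let the fingers close, or fill a call up. It gives the time, the measured TCP pose, the force and the opening at its end, in the units of the state.
- get_state(): the state, without advancing time (a new reading comes with each control period).
- grab_frame(name): name is "scene" or "top"; returns a dict with "pixels" (480x640x3 uint8, red, green, blue), "range_z" (480x640 float32, m along the optical axis (not along the pixel's ray), 0 where there is no reading), "fx", "fy", "cx", "cy" (pixels), "view" (4x4, takes a point from world to camera coordinates). Camera axes: x right, y down, z forward; pixel columns grow to the right and rows downward; lengths in m; the calibration is good to about 2 mm. A picture is of the moment at which its call begins.
- job_done(): hands the job in, once; it reports no verdict.
Trained networks look in the newest picture that a camera, given by its name, has taken for a name from the list of things; names that differ only in an ending like _2 or _b are one class to them, and where a whole thing is asked for, a point or a joint stands for the part that bears it (a point fixed in the world has none). Each returns a list of dicts, best first, with "conf" (0 to 1); they miss things now and then, are a little off and sometimes report something else, mostly with a low value. They report only what shows in the picture. A call takes as long as a camera call. They do not tell look-alikes from the thing itself.
- boxes_of(thing, camera): "extent" ([left, top, right, bottom] in pixels, round what is visible of it).
- masks_of(thing, camera): "mask" (480x640 bool, what is visible of it) and "extent" ([left, top, right, bottom] in pixels, round what is visible of it).
The state is a dict: "t": time; "q": joint angles; "qd": joint speeds; "joint_efforts": joint torques, N m; "eef_pos": TCP position; "ee_rot": TCP orientation; "force": force on the tool from outside, world axes, zero at the start; "moment": the same for the moment, N m; "width": finger opening in m.
Only numpy, scipy, OpenCV 4.12 (cv2) and the standard library are available. Lean on these libraries where they do the work, as an engineer would, in place of code of your own. Each camera call takes 0.05 s, during which the arm holds its last target.

### The job

The ball-and-socket joint of the glass gas trap stands slightly open: clamp it shut with the larger of the two spring pinch clamps kept on the wooden board. Squeeze the clamp open, lift it off and, keeping it squeezed, work its forks down over the pair of flanges by feel, with no more than a light push (about 5 N), until both forks bear on the glass tubes; then let go, so that it grips and stays on upright by itself, holding the joint fully shut. Leave the smaller clamp and the other things where they are.

Things in the scene. Friction and masses are not known exactly. Their poses are not given: they have to be found in the camera images.
- clamp: The larger pinch clamp; origin midway between its two hinge pins, z up. Bare steel, 97 mm tall: below the pins two fork plates 4 mm thick, 47 mm wide (along x) and 46 mm deep, each with a 29 mm slot that widens to 38 mm at the mouth; above, two finger plates 24 mm wide leaning outward, to 50 mm over the pins, 48 mm over their outsides 36 mm up: squeeze them there, along y.
- clamp_jaw (a joint): Tilt of each fork plate of the larger clamp (rad, both move alike): 0 = plates parallel, 16 mm apart inside; 0.125 = open to the stop. A spring shuts it: squeezing starts it at 7 N a side, the stop needs 8 N. Open, the inside gap is 19 mm 12 mm below the pins, 21.3 mm at the slot tops (21 mm below) and 27 mm at the prong tips; the finger plates are then 38 mm over their outsides.
- small: The smaller pinch clamp (bystander), same make, 32 mm wide and 83 mm tall, slot only 18 mm; origin midway between its hinge pins, which are at the same height as the larger one's. The two may have either end of the board.
- rail: Wooden clip board, fixed: foot 240 x 80 x 15 mm, on it an upright board 16 mm thick, 240 mm long along x, top edge 85 mm above the bench. Both clamps sit astride the top edge, clipped to it, plates along the board, pins 3.5 mm above the edge. Origin: centre of the underside.
- trap: Glass gas trap, fixed; origin in the middle of its ball joint (when shut), on the axis of its horizontal tubes, which are 26 mm in diameter and run along y, 118 to 142 mm above the bench. Holders at y = +-85 mm (tops 14 mm above the axis), glass cylinder at y = -140 mm (67 mm above it). It stands over a grey base plate 130 x 310 mm with two 167 mm rods at x = 45, y = +-85 mm.
- ball_tube (a joint): How far the joint stands open (m): flanges 44 mm in diameter, 8 mm thick each; the socket half (-y side) is fixed, the ball half slides to +y, stiffly (1.5 N); 0 = shut, 0.008 = end; 3 to 4.5 mm at the start. A seated clamp has one plate behind each flange, the slots astride the tubes, the slot tops on the tubes, its pins 34 mm above the axis. It may shift 2 mm in the fingers.
- jar: Amber glass jar, 52 mm in diameter, 85 mm tall (bystander).
- beaker: Glass beaker, 68 mm in diameter, 85 mm tall (bystander).
Mind the look-alikes: they are no part of the job. Leave any blue or pink look-alike of the clamp alone.

How it is judged:
On the way, in this order (a step that is already met when the one before it is completed fails the run):
1. the larger clamp is squeezed open and lifted clear of the board (z of clamp in the frame of rail above 0.14 m and value of joint clamp_jaw above 0.08 rad), for 0.1 s.
2. held open, its forks are pushed home over the joint and bear on the glass tubes with 2 to 12 N (x of clamp in the frame of trap between -0.006 and 0.006 m and y of clamp in the frame of trap between -0.006 and 0.006 m and z of clamp in the frame of trap between 0.028 and 0.037 m and value of joint clamp_jaw above 0.08 rad and contact force between clamp and trap between 2 and 12 N), for 0.2 s.
At the end, for the whole second after the job is handed in: The larger clamp is let go and still, gripping the joint: its pins within 6 mm across and 4 mm along the tubes of the middle of the joint and 28 to 37 mm above the tube axis (34 = seated), upright within 0.17 rad, plates within 0.05 rad of parallel, the joint open by less than 1.5 mm (x of clamp in the frame of trap between -0.006 and 0.006 m and y of clamp in the frame of trap between -0.004 and 0.004 m and z of clamp in the frame of trap between 0.028 and 0.037 m and value of joint clamp_jaw between -0.05 and 0.05 rad and value of joint ball_tube below 0.0015 m and angle between clamp's own z axis and vertical below 0.17 rad and linear speed of clamp below 0.02 m/s); the robot touches nothing.
It fails at once if the glass is pressed with more than 12 N while the clamp is held open (value of joint clamp_jaw above 0.08 rad and contact force between clamp and trap above 12 N).
It fails at once if the glass trap is pressed with more than 25 N (contact force between trap and anything else above 25 N).
It fails at once if the smaller clamp is moved by more than 10 mm (distance of small from where it was at the start of the episode above 0.01 m).
It fails at once if the jar or the beaker is moved by more than 15 mm (distance of any of jar, beaker from where it was at the start of the episode above 0.015 m).
It also fails if it takes over 64 s, if anything falls off the work surface, if the arm or the gripper's body presses on something with over 40 N, if the wrist force passes 120 N, or if a joint passes its speed limit or range.

## Working session

There is one attempt and no reset: what is moved stays moved. The work goes in short steps, Python scripts to look and compute and a tool call to move; the robot and the scene stay as the last step left them, time stands still between calls to the robot, and variables do not carry over. Pictures are saved under pics/ and viewed, and the job is handed in when it is done.

Besides the shell and the picture viewer there is one more tool, called after "Emit:" as name(argument=value, ...), one argument or row to a line, values as JSON. step_arm: Moves the arm, as the interface text tells. Its arguments: {"type":"object","properties":{"deltas":{"type":"array"},"squeeze":{"type":"number"}},"required":["deltas"]}

```bash
mkdir -p pics; ls; cat > h.py <<'E'
from station import *
import numpy as np, cv2
def pts(f):
    z=f["range_z"].astype(float); v,u=np.mgrid[0:480,0:640]
    P=np.stack([(u-f["cx"])/f["fx"]*z,(v-f["cy"])/f["fy"]*z,z],-1)
    V=np.array(f["view"]); R,t=V[:3,:3],V[:3,3]
    W=(P-t)@R
    W[z<=0]=np.nan
    return W
def save(f,n,crop=None,s=1):
    im=f["pixels"][:,:,::-1]
    if crop: l,t,r,b=crop; im=im[t:b,l:r]
    im=cv2.resize(im,None,fx=s,fy=s,interpolation=cv2.INTER_CUBIC); cv2.imwrite("pics/"+n,im)
E
python3 - <<'E'
from h import *
s=get_state(); print(s)
for c in ("scene","top"):
    f=grab_frame(c); save(f,c+"0.png"); np.savez(c+"0.npz",W=pts(f),px=f["pixels"])
    print(c,np.linalg.inv(f["view"])[:3,3].round(3),f["fx"])
    for t in ("clamp","small","rail","trap","jar","beaker","ball_tube"):
        for m in boxes_of(t,c)[:4]: print(t,np.round(m["extent"]),round(m["conf"],2))
E
```

```text
pics
{'t': 0.0, 'q': array([-9.31884799e-01,  3.59417968e-01,  1.10817785e-02, -3.37563261e-04,
       -1.22407298e+00, -2.88132140e-01]), 'qd': array([-9.16674326e-04, -1.25950492e-06, -4.85340919e-04, -4.16514580e-04,
        3.75436764e-04,  8.11279121e-04]), 'joint_efforts': array([ 2.26515564e-03, -5.82724142e+01,  2.93050933e+01,  6.99721009e+00,
        6.93308990e-03, -1.43171255e-04]), 'eef_pos': array([ 0.2317986 , -0.63348424,  0.24261479]), 'ee_rot': array([0.09388769, 1.56915255, 2.01534844]), 'force': array([ 0.27538304, -0.18396507,  0.06857604]), 'moment': array([0.04023998, 0.04804083, 0.06483244]), 'width': 0.0875651793540446}
scene [ 0.963 -0.026  0.598] 447.0869451480401
clamp [310. 166. 343. 215.] 0.88
clamp [279. 214. 315. 278.] 0.76
clamp [396. 259. 437. 318.] 0.73
clamp [367. 180. 400. 237.] 0.72
small [422. 188. 451. 236.] 0.88
rail [334. 209. 484. 264.] 0.58
trap [ 10. 233. 266. 321.] 0.73
trap [358. 326. 410. 393.] 0.35
jar [242. 180. 273. 233.] 0.94
beaker [361. 327. 412. 394.] 0.8
ball_tube [145. 254. 265. 289.] 0.93
top [0.455 0.069 1.093] 569.3859036992726
clamp [231. 164. 267. 198.] 0.93
clamp [214. 311. 248. 346.] 0.87
clamp [240. 242. 270. 272.] 0.77
clamp [326. 230. 349. 261.] 0.73
small [188. 232. 218. 256.] 0.82
small [369. 191. 463. 221.] 0.71
rail [159. 218. 299. 285.] 0.82
trap [372. 162. 564. 244.] 0.68
jar [349. 298. 379. 327.] 0.59
beaker [277. 111. 314. 151.] 0.83
beaker [188. 232. 212. 257.] 0.63
beaker [162. 219. 300. 283.] 0.22
ball_tube [374. 190. 462. 224.] 0.86
```

View pics/scene0.png

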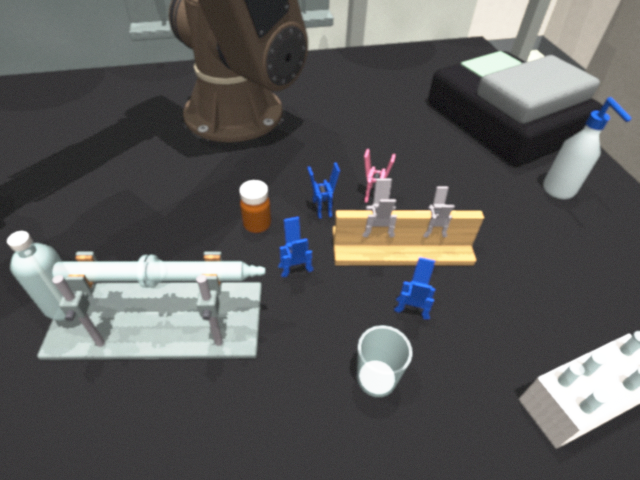

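View pics/top0.png

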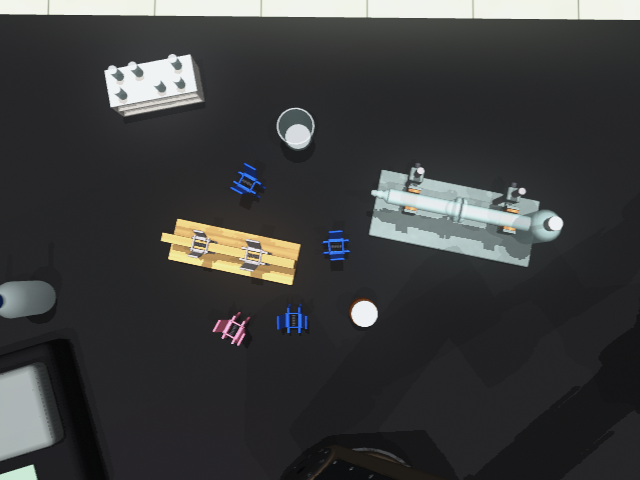

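The scene shows two bare-steel clamps on the board: top (254,253) / scene (382,208), and top (200,243) / scene (441,213). The blue and pink ones stand on the bench and are look-alikes. Next I'll enlarge and measure them.

```bash
python3 - <<'E'
from h import *
T=np.load("top0.npz");S=np.load("scene0.npz")
a=cv2.resize(T["px"][205:295,150:310,::-1],None,fx=4.8,fy=4.8,interpolation=cv2.INTER_CUBIC)
b=cv2.resize(S["px"][150:270,325:495,::-1],None,fx=4.5,fy=4.5,interpolation=cv2.INTER_CUBIC)
cv2.imwrite("pics/cr_top.png",a);cv2.imwrite("pics/cr_sc.png",b)
W=T["W"]
for n,(u0,u1,v0,v1) in dict(A=(238,274,238,275),B=(184,222,226,262)).items():
    p=W[v0:v1,u0:u1].reshape(-1,3);p=p[p[:,2]>0.1]; print(n,len(p),p.mean(0).round(4),p.max(0).round(4),p.min(0).round(4), cv2.minAreaRect((p[:,:2]*1000).astype(np.float32)))
# rail: top edge
p=W[215:290,155:305].reshape(-1,3);q=p[(p[:,2]>.078)&(p[:,2]<.09)]
print("edge",len(q),cv2.minAreaRect((q[:,:2]*1000).astype(np.float32)))
q=p[(p[:,2]>.01)&(p[:,2]<.02)]
print("foot",len(q),cv2.minAreaRect((q[:,:2]*1000).astype(np.float32)))
# trap plate
p=W[160:275,360:560].reshape(-1,3)
for z in np.arange(0,.22,.01):
    print(round(z,2),((p[:,2]>z)&(p[:,2]<z+.01)).sum(),end="; ")
E
```

```text
A 204 [0.4785 0.2026 0.1247] [0.5058 0.2192 0.141 ] [0.4522 0.1865 0.1001] ((479.1697692871094, 202.87045288085938), (23.986528396606445, 52.30375289916992), 78.67448425292969)
B 109 [0.4974 0.2963 0.117 ] [0.5213 0.309  0.1277] [0.4752 0.2841 0.1007] ((498.1585693359375, 296.3984375), (17.59446907043457, 47.01767349243164), 77.74097442626953)
edge 1215 ((488.8382263183594, 249.7305145263672), (241.24049377441406, 29.35956573486328), 78.80477905273438)
foot 3416 ((488.752197265625, 249.4044189453125), (240.579345703125, 79.97586822509766), 78.55550384521484)
0.0 6046; 0.01 5303; 0.02 16; 0.03 15; 0.04 19; 0.05 32; 0.06 34; 0.07 34; 0.08 32; 0.09 42; 0.1 157; 0.11 189; 0.12 914; 0.13 2105; 0.14 340; 0.15 344; 0.16 230; 0.17 27; 0.18 143; 0.19 32; 0.2 0; 0.21 0;
```

```bash
sleep 1; ls pics
```

```text
cr_sc.png
cr_top.png
scene0.png
top0.png
```

View pics/cr_top.png

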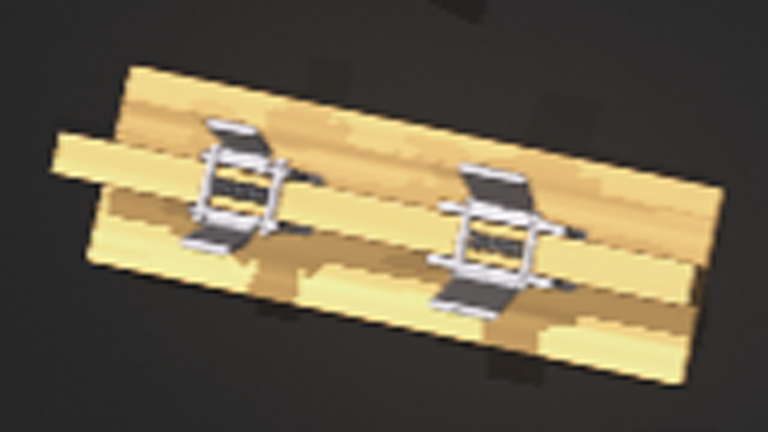

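View pics/cr_sc.png

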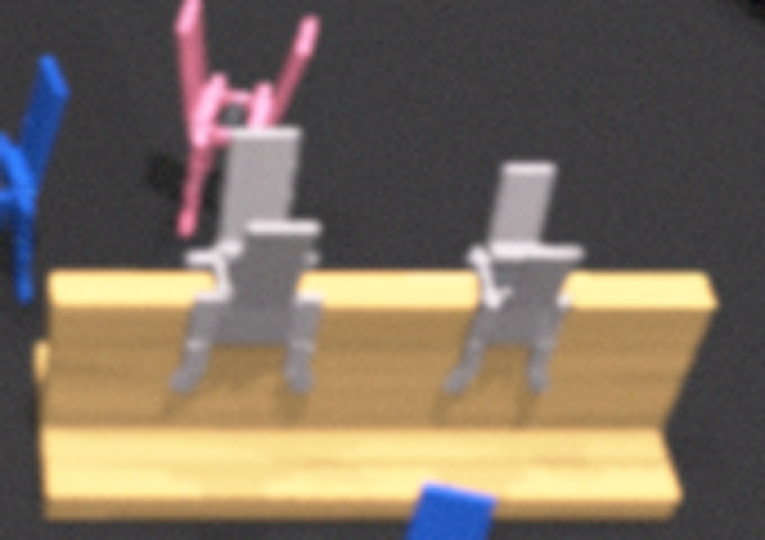

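The clamp at top (254,253) / scene (382,208) has finger plates about 24 mm wide and its top at z=0.139–0.141. It is the larger one, with expected z=0.1385. The other measures about 17.6 mm wide and z=0.127, so it is the smaller one. Now I'll fit the trap.

```bash
cat > fit.py <<'E'
from h import *
from scipy.optimize import least_squares
def fit_trap(W,mask=None,verb=True):
    p=W.reshape(-1,3)
    p=p[(p[:,0]>.4)&(p[:,0]<.75)&(p[:,1]<.02)&(p[:,1]>-.32)&(p[:,2]>.1)&(p[:,2]<.16)]
    # initial axis by robust line
    l=cv2.fitLine(p[(p[:,2]>.12)][:,:2].astype(np.float32),cv2.DIST_HUBER,0,.001,.001).ravel()
    d=l[:2]*np.sign(l[1]); c=l[2:]
    th=np.arctan2(d[1],d[0])
    def sel(p,th,off):
        d=np.array([np.cos(th),np.sin(th)]);n=np.array([d[1],-d[0]])
        return p[:,:2]@d,p[:,:2]@n-off
    off=c@np.array([d[1],-d[0]]); h=.13
    for it in range(6):
        s,e=sel(p,th,off); r=np.hypot(e,p[:,2]-h)
        k=(abs(r-.013)<(.004 if it<3 else .002))
        q=p[k]
        def res(x):
            s,e=sel(q,x[0],x[1]); return np.hypot(e,q[:,2]-x[2]-0)-.013
        o=least_squares(res,[th,off,h],loss="soft_l1",f_scale=.0007); th,off,h=o.x
    s,e=sel(p,th,off); r=np.hypot(e,p[:,2]-h)
    return th,off,h,s,e,r,p,k.sum(),np.sqrt(np.mean(o.fun**2))
E
python3 - <<'E'
from fit import *
for c in ("top","scene"):
    W=np.load(c+"0.npz")["W"]
    th,off,h,s,e,r,p,n,rm=fit_trap(W)
    print(c,np.degrees(th),off,h,n,rm)
    bins=np.arange(-.35,.1,.002)
    k=(r>.0185)&(r<.0235)
    hh,_=np.histogram(s[k],bins); hr,_=np.histogram(s[r<.016],bins)
    for b,a1,a2 in zip(bins,hh,hr):
        if a1>3: print(round(b,3),a1,a2,end=" | ")
    print()
E
```

```text
top 78.54177453831618 0.5786956417795428 0.12294300916973495 1452 0.0009811349154829473
-0.168 4 0 | -0.166 5 0 | -0.164 6 0 | -0.162 11 0 | -0.16 10 4 | -0.158 10 9 | -0.156 11 11 | -0.154 8 21 | -0.136 7 16 | -0.134 8 20 | -0.132 6 18 | -0.13 8 17 | -0.128 9 15 | -0.126 7 22 | -0.124 6 18 | -0.122 7 14 | -0.12 7 16 | -0.118 12 19 | -0.116 32 27 | -0.048 18 0 | -0.046 26 0 | -0.044 28 1 | -0.042 34 13 | -0.038 13 0 | -0.036 27 0 | -0.034 29 0 | -0.032 31 1 | -0.03 13 13 | 0.034 6 18 | 0.036 6 20 | 0.038 8 16 | 0.04 7 19 | 0.042 5 17 | 0.044 9 19 | 0.046 6 17 | 0.048 7 19 | 0.05 6 15 | 0.052 8 19 | 0.054 15 21 | 
scene 79.68450917074311 0.5891332428647487 0.12766576228871007 1191 0.0011334260753435264
-0.214 5 0 | -0.212 4 0 | -0.21 5 0 | -0.208 4 6 | -0.206 6 10 | -0.204 10 6 | -0.202 8 8 | -0.2 9 7 | -0.198 10 14 | -0.196 15 8 | -0.194 10 8 | -0.192 10 12 | -0.19 13 11 | -0.188 15 12 | -0.186 16 17 | -0.184 16 11 | -0.182 14 20 | -0.18 15 20 | -0.178 19 31 | -0.176 20 26 | -0.174 17 40 | -0.172 18 45 | -0.17 23 35 | -0.168 11 31 | -0.166 24 30 | -0.164 26 32 | -0.158 4 13 | -0.14 4 37 | -0.138 4 35 | -0.134 7 34 | -0.132 8 38 | -0.13 7 42 | -0.128 9 42 | -0.126 27 91 | -0.124 5 33 | -0.056 7 28 | -0.054 6 34 | -0.052 20 72 | -0.046 6 32 | -0.044 12 39 | -0.042 9 40 | -0.04 15 57 | -0.038 4 36 | -0.036 4 34 | 0.026 4 15 | 0.03 4 16 | 0.034 6 37 | 0.036 5 35 | 0.038 4 31 | 0.04 6 35 | 0.042 8 37 | 0.044 19 55 |
```

```bash
python3 - <<'E'
from fit import *
th=np.radians(79.); d=np.array([np.cos(th),np.sin(th)]);n=np.array([d[1],-d[0]])
for c in ("top","scene"):
    W=np.load(c+"0.npz")["W"].reshape(-1,3); W=W[np.isfinite(W[:,0])]
    s=W[:,:2]@d; e=W[:,:2]@n
    for s0,s1 in ((-.1,-.06),(-.01,.02),(-.047,-.043),(-.037,-.033)):
        k=(s>s0)&(s<s1)&(e>.53)&(e<.64)&(W[:,2]>.09)&(W[:,2]<.17)
        print(c,s0,s1,k.sum())
        for b in np.arange(.54,.63,.003):
            kk=k&(e>=b)&(e<b+.003)
            if kk.sum()>0: print("%.4f n%d z%.4f sd%.4f"%(e[kk].mean(),kk.sum(),np.median(W[kk,2]),W[kk,2].std()),end="; ")
        print()
    k=(W[:,2]<.03)&(W[:,2]>.005)&(s<.15)&(s>-.25)&(e>.45)&(e<.7)
    print("plate",cv2.minAreaRect((W[k][:,:2]*1000).astype(np.float32)),np.median(W[k,2]))
E
```

```text
top -0.1 -0.06 356
0.5661 n33 z0.1259 sd0.0030; 0.5685 n49 z0.1306 sd0.0027; 0.5714 n44 z0.1334 sd0.0019; 0.5744 n41 z0.1342 sd0.0016; 0.5774 n46 z0.1356 sd0.0018; 0.5805 n39 z0.1347 sd0.0014; 0.5834 n38 z0.1345 sd0.0015; 0.5864 n37 z0.1324 sd0.0017; 0.5895 n29 z0.1290 sd0.0021; 
top -0.01 0.02 267
0.5661 n24 z0.1260 sd0.0030; 0.5685 n38 z0.1303 sd0.0025; 0.5715 n33 z0.1332 sd0.0024; 0.5744 n31 z0.1347 sd0.0018; 0.5775 n31 z0.1345 sd0.0017; 0.5806 n32 z0.1347 sd0.0015; 0.5835 n26 z0.1337 sd0.0015; 0.5864 n30 z0.1325 sd0.0020; 0.5894 n20 z0.1288 sd0.0013; 0.5913 n2 z0.1245 sd0.0000; 
top -0.047 -0.043 78
0.5576 n2 z0.1204 sd0.0027; 0.5594 n6 z0.1272 sd0.0078; 0.5625 n8 z0.1317 sd0.0068; 0.5655 n7 z0.1373 sd0.0054; 0.5689 n8 z0.1372 sd0.0035; 0.5717 n3 z0.1404 sd0.0032; 0.5743 n6 z0.1357 sd0.0053; 0.5772 n7 z0.1405 sd0.0042; 0.5805 n6 z0.1400 sd0.0038; 0.5839 n5 z0.1379 sd0.0033; 0.5867 n5 z0.1343 sd0.0049; 0.5893 n5 z0.1413 sd0.0033; 0.5920 n4 z0.1356 sd0.0054; 0.5956 n4 z0.1319 sd0.0031; 0.5988 n2 z0.1276 sd0.0037; 
top -0.037 -0.033 79
0.5573 n3 z0.1277 sd0.0030; 0.5595 n6 z0.1266 s
[... 1289 characters left out ...]
9; 0.5893 n14 z0.1401 sd0.0035; 0.5924 n15 z0.1333 sd0.0090; 0.5955 n27 z0.1339 sd0.0089; 0.5987 n30 z0.1262 sd0.0063; 0.6006 n10 z0.1266 sd0.0046; 
scene -0.037 -0.033 130
0.5628 n3 z0.1374 sd0.0017; 0.5658 n3 z0.1388 sd0.0010; 0.5686 n3 z0.1415 sd0.0000; 0.5719 n6 z0.1428 sd0.0012; 0.5748 n6 z0.1441 sd0.0007; 0.5778 n9 z0.1438 sd0.0013; 0.5807 n5 z0.1442 sd0.0012; 0.5834 n8 z0.1441 sd0.0009; 0.5868 n8 z0.1430 sd0.0016; 0.5894 n10 z0.1417 sd0.0010; 0.5925 n14 z0.1389 sd0.0016; 0.5957 n17 z0.1352 sd0.0099; 0.5985 n33 z0.1265 sd0.0066; 0.6006 n5 z0.1240 sd0.0020; 
plate ((543.4125366210938, -138.13766479492188), (361.16656494140625, 171.24063110351562), 78.95417785644531) 0.011905957061214388
```

```bash
python3 - <<'E'
from h import *
T=np.load("top0.npz");S=np.load("scene0.npz")
a=cv2.resize(T["px"][155:275,365:565,::-1],None,fx=4,fy=4,interpolation=cv2.INTER_CUBIC)
b=cv2.resize(S["px"][225:365,35:275,::-1],None,fx=3.3,fy=3.3,interpolation=cv2.INTER_CUBIC)
cv2.imwrite("pics/tr_top.png",a);cv2.imwrite("pics/tr_sc.png",b)
E
```

```text
(no output)
```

Both cameras put the tube top at z≈0.1357 and the flange tops at about 0.144, so the tube axis is near 0.1225. The given "118 to 142 mm" is therefore the range for the axis height. I'll refit on clean tube segments.

View pics/tr_top.png

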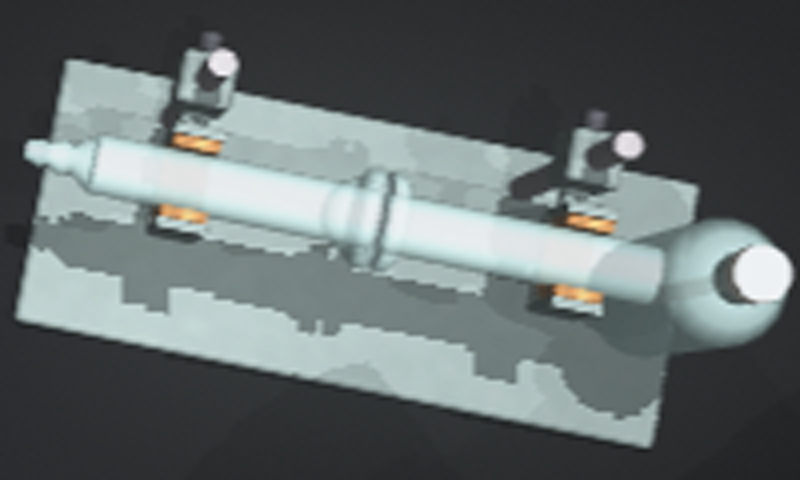

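```bash
cat > fit2.py <<'E'
from h import *
from scipy.optimize import least_squares
def fit_tube(W):
    W=W.reshape(-1,3); W=W[np.isfinite(W[:,0])]
    th=np.radians(79.);off=.5787;h=.1227
    for it in range(5):
        d=np.array([np.cos(th),np.sin(th)]);n=np.array([d[1],-d[0]])
        s=W[:,:2]@d;e=W[:,:2]@n-off;r=np.hypot(e,W[:,2]-h)
        k=(((s>-.105)&(s<-.055))|((s>-.02)&(s<.03)))&(abs(r-.013)<.003)&(W[:,2]>h+.004)
        q=W[k]
        def res(x):
            d=np.array([np.cos(x[0]),np.sin(x[0])]);n=np.array([d[1],-d[0]])
            return np.hypot(q[:,:2]@n-x[1],q[:,2]-x[2])-.013
        o=least_squares(res,[th,off,h],loss="soft_l1",f_scale=.0007);th,off,h=o.x
    d=np.array([np.cos(th),np.sin(th)]);n=np.array([d[1],-d[0]])
    s=W[:,:2]@d;e=W[:,:2]@n-off;r=np.hypot(e,W[:,2]-h)
    return th,off,h,s,e,r,W,k.sum()
E
python3 - <<'E'
from fit2 import *
for c in ("top","scene"):
    D=np.load(c+"0.npz")
    th,off,h,s,e,r,W,n=fit_tube(D["W"])
    print(c,np.degrees(th),off,h,n)
    k=(r>.016)&(r<.025)&(W[:,2]>h+.008)&(abs(s+.04)<.02)
    hh,_=np.histogram(s[k],np.arange(-.06,-.02,.001)); print(hh, s[k].min(),s[k].max())
    k=(W[:,2]>.15)&(e>.02)&(e<.07)
    for a,b in ((-.15,-.1),(.02,.07)):
        m=k&(s>a)&(s<b); print("rod",s[m].mean(),e[m].mean(),W[m,2].max(),m.sum())
E
```

```text
top 79.00067291823497 0.5783578833504287 0.12223393214937546 789
[ 1  0  0  0  0  0  1 10  6 18 10 11 16 11 22 10  1  0 11 11 12 12 17 14
 15 17 10  7  2  3  3  1  1  1  0  0  0  0  0] -0.05942641875121774 -0.026171371157435196
rod -0.1286096876180879 0.04378504876795314 0.1701484758279354 63
rod 0.04054976351572224 0.04411807520903906 0.16888574399583156 57
scene 78.9097583832501 0.5788838920546185 0.1228229499750658 1164
[ 0  0  0  0  0  0  0  0  0  4 10  9 18 17 20 16 24 49  8  0  2 15 17 18
 24 22 22 26 34 17  7 10  7  1  0  0  0  0  0] -0.05057197943049367 -0.0263914002390477
rod -0.12540228275997425 0.04712227957554877 0.16897794979535133 171
rod 0.04352633736011254 0.047502500735121134 0.16847974104000862 141
```

```bash
cat > mv.py <<'E'
from h import *
from scipy.spatial.transform import Rotation as R
def RM(s): return R.from_euler("xyz",s["ee_rot"]).as_matrix()
def goal(p,zang=None,s=None):
    s=s or get_state(); M=RM(s); d=M.T@(np.array(p)-s["eef_pos"])*100
    out=d.round(2)
    za=np.degrees(np.arctan2(M[1,2],M[0,2]))
    roll=None
    if zang is not None:
        # roll about tool x (down): positive roll = clockwise from above
        roll=((za-zang)+180)%360-180
    return out,za,roll
E
python3 - <<'E'
from mv import *
s=get_state(); M=RM(s); print(M.round(3)); print(s["t"])
print(goal([.479,.203,.20],-11.3)); print(goal([.479,.203,.20],168.7))
q=s["q"];print(np.degrees(q))
E
```

```text
[[ 0.    -0.939 -0.344]
 [-0.    -0.344  0.939]
 [-1.    -0.    -0.   ]]
0.8
(array([  4.36, -51.96,  70.1 ]), np.float64(110.09749043230833), np.float64(121.39749043230836))
(array([  4.36, -51.96,  70.1 ]), np.float64(110.09749043230833), np.float64(-58.602509567691655))
[-5.33955672e+01  2.05432788e+01  6.84212432e-01 -2.55192876e-03
 -7.01350417e+01 -1.65060752e+01]
```

The larger clamp's gripper goal is about (0.479, 0.203), jaw axis 168.7°. I'll travel via a waypoint.

Emit:
step_arm(
  deltas=[
    [-0.3,-2,1.7,-4,0],
    [-0.8,-5,4.3,-10,0],
    [-1.2,-8.5,7.2,-17,0],
    [-1.6,-12,10.1,-24,0],
    [-1.7,-15.5,13,-31,0],
    [-1.7,-19,16,-38,0],
    [-1.7,-22.5,19,-45,0],
    [-1.7,-26,22,-52,0],
    [-1.7,-29.5,25,-58.6,0],
    [-1.7,-32.5,27.5,-58.6,0],
  ],
)

```text
t: 1.63
eef_pos: [0.4299, -0.2853, 0.261]
ee_rot: [3.116, 1.57, -0.215]
force: [1.4, -0.4, 0.9]
width: 0.0873
```

```bash
python3 - <<'E'
from mv import *
s=get_state();print(s["t"],s["eef_pos"],np.degrees(s["q"]).round(1),s["force"].round(2));print(RM(s).round(3));print(goal([.479,.203,.20],168.7))
E
```

```text
1.6333 [ 0.42989264 -0.28532451  0.26103475] [-11.7   4.7 -17.6   0.  -67.6   0.9] [ 1.37 -0.39  0.86]
[[ 0.001 -0.189 -0.982]
 [-0.    -0.982  0.189]
 [-1.     0.    -0.001]]
(array([  6.1 , -48.88,   4.4 ]), np.float64(169.12630239561102), np.float64(0.42630239561103167))
```

Emit:
step_arm(
  deltas=[
    [0,-3,0.3,0,0],
    [0,-7,0.6,0,0],
    [0,-11,1,0,0],
    [0,-15,1.4,0,0],
    [0,-19,1.8,0,0],
    [0.5,-23,2.2,0,0],
    [1,-27,2.6,0,0],
    [1.5,-31,3,0,0],
    [2,-35,3.4,0,0],
    [2.5,-39,3.8,0,0],
  ],
)

```text
t: 2.47
eef_pos: [0.4682, 0.1048, 0.2359]
ee_rot: [-2.388, 1.569, 0.556]
force: [1.0, 0.0, -0.2]
width: 0.0877
```

Emit:
step_arm(
  deltas=[
    [1,-3.5,0.2,0,0],
    [2,-6.5,0.4,0,0],
    [3,-8,0.5,0,0],
    [3.6,-9,0.5,0,0],
    [3.6,-9.9,0.6,0,0],
    [3.6,-9.9,0.6,0,0],
    [3.6,-9.9,0.6,0,0],
    [3.6,-9.9,0.6,0,0],
    [3.6,-9.9,0.6,0,0],
    [3.6,-9.9,0.6,0,0],
  ],
)

```text
t: 3.3
eef_pos: [0.4822, 0.2002, 0.2002]
ee_rot: [-2.227, 1.57, 0.716]
force: [0.2, -0.2, 0.3]
width: 0.0877
```

```bash
python3 - <<'E'
from mv import *
f=grab_frame("top"); save(f,"top1.png",(150,180,350,330),4); g=grab_frame("scene"); save(g,"sc1.png",(300,130,500,280),4)
np.savez("top1.npz",W=pts(f));np.savez("scene1.npz",W=pts(g))
s=get_state();print(s["t"],s["eef_pos"],np.degrees(s["q"]).round(1),s["force"].round(2));print(RM(s).round(4));print(goal([.479,.203,.20],168.7))
E
```

```text
3.4 [0.48213464 0.20042308 0.19997479] [ 44.1   8.1 -22.1   0.  -59.7 -55.5] [-0.56 -0.71 -0.79]
[[ 5.000e-04 -1.967e-01 -9.805e-01]
 [ 5.000e-04 -9.805e-01  1.967e-01]
 [-1.000e+00 -6.000e-04 -4.000e-04]]
(array([-0.  , -0.19,  0.36]), np.float64(168.65566096083967), np.float64(-0.044339039160320226))
```

View images.

View pics/top1.png

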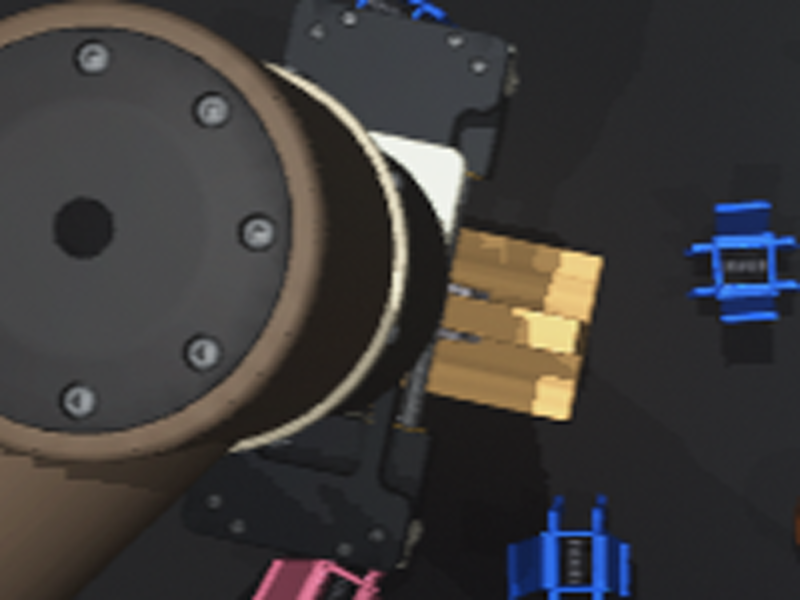

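View pics/sc1.png

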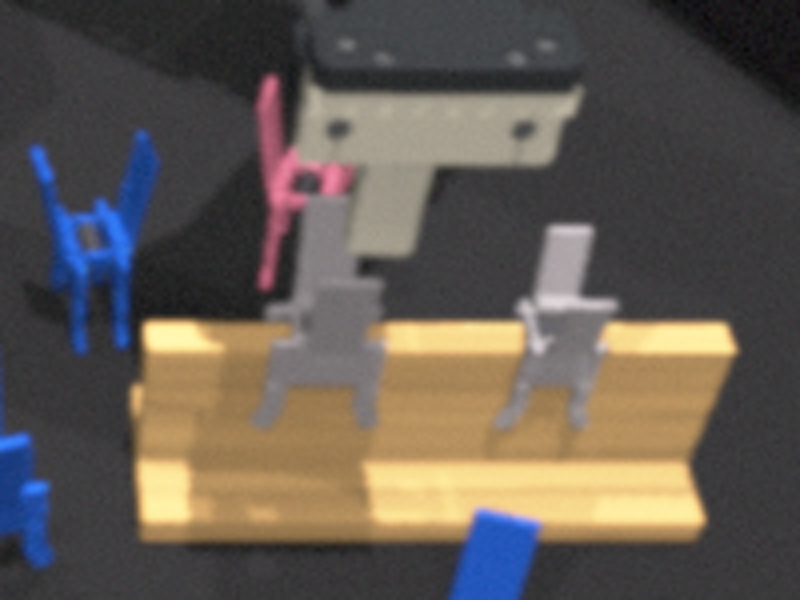

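```bash
python3 - <<'E'
from mv import *
s=get_state(); p0=s["eef_pos"]
th=np.radians(78.7); d=np.array([np.cos(th),np.sin(th)]);n=np.array([d[1],-d[0]])
W=np.load("scene1.npz")["W"]
def rep(name,c):
    l,t,r,b=c; p=W[t:b,l:r].reshape(-1,3); p=p[np.isfinite(p[:,0])]
    q=p[:,:2]-p0[:2]
    return p,q@d,q@n
p,a,e=rep("finger",(380,165,415,200))
k=(p[:,2]>.185)&(p[:,2]<.21)&(e>.02)&(e<.09); print("finger lat",np.percentile(a[k],[3,50,97]).round(4),"n",np.percentile(e[k],[3,50,97]).round(4),k.sum())
p,a,e=rep("clampfront",(372,190,400,230))
for z in np.arange(.09,.145,.006):
    for nm,m in (("front",(e>.005)&(e<.04)),("back",(e<.005)&(e>-.05))):
        k=m&(p[:,2]>z)&(p[:,2]<z+.006)
        if k.sum()>4: print(nm,round(z,3),k.sum(),np.percentile(a[k],[5,50,95]).round(4),e[k].mean().round(4))
T=np.load("top0.npz")["W"][238:275,238:274].reshape(-1,3);T=T[T[:,2]>.13];q=T[:,:2]-p0[:2];a=q@d;e=q@n
for m in (e>-.003,e<-.003): print("top0",m.sum(),np.percentile(a[m],[2,50,98]).round(4),np.percentile(e[m],[2,50,98]).round(4))
T=np.load("scene0.npz")["W"][170:245,365:402].reshape(-1,3);q=T[:,:2]-p0[:2];a=q@d;e=q@n
for z in np.arange(.105,.145,.006):
  for nm,m in (("front",(e>.005)&(e<.04)),("back",(e<.005)&(e>-.05))):
    k=m&(T[:,2]>z)&(T[:,2]<z+.006)
    if k.sum()>4: print("sc0",nm,round(z,3),k.sum(),np.percentile(a[k],[5,50,95]).round(4),e[k].mean().round(4))
E
```

```text
finger lat [-0.01   -0.0003  0.0116] n [0.0509 0.0598 0.0615] 230
front 0.09 53 [-0.0111  0.0043  0.0252] 0.0113
back 0.09 54 [-0.0102 -0.0058  0.0256] -0.0099
front 0.096 30 [-0.0073  0.0039  0.0143] 0.0154
back 0.096 18 [-0.0074 -0.0029  0.0006] -0.0186
front 0.102 33 [-0.0064  0.0041  0.014 ] 0.0167
back 0.102 38 [-0.007   0.003   0.0144] -0.0197
front 0.108 34 [-0.0071  0.0032  0.0141] 0.0176
back 0.108 46 [-0.0072  0.0025  0.014 ] -0.0206
front 0.114 30 [-0.0066  0.0052  0.0139] 0.0194
back 0.114 39 [-0.0074  0.0002  0.0099] -0.0217
front 0.12 42 [-0.0069  0.0024  0.0132] 0.0201
back 0.12 5 [-0.0047  0.0046  0.0088] -0.0217
front 0.126 37 [-0.0076  0.004   0.014 ] 0.021
front 0.132 41 [-0.0072  0.0031  0.0141] 0.0222
front 0.138 33 [-0.0053  0.0043  0.0134] 0.0214
top0 47 [-0.01    0.0011  0.0134] [0.0177 0.0202 0.0226]
top0 47 [-0.0093  0.002   0.0132] [-0.0295 -0.0269 -0.0244]
sc0 front 0.105 35 [-0.0074  0.0035  0.014 ] 0.0173
sc0 back 0.105 45 [-0.0051  0.0045  0.0141] -0.0197
sc0 front 0.111 33 [-0.0073  0.0038  0.0142] 0.0186
sc0 back 0.111 52 [-0.0075  0.0037  0.0153] -0.021
sc0 front 0.117 37 [-0.0077  0.0029  0.0127] 0.0195
sc0 back 0.117 47 [-0.0065  0.0046  0.0146] -0.0222
sc0 front 0.123 36 [-0.0064  0.0046  0.0142] 0.0208
sc0 back 0.123 51 [-0.0066  0.0036  0.0138] -0.0235
sc0 front 0.129 37 [-0.0074  0.0024  0.0144] 0.022
sc0 back 0.129 49 [-0.0077  0.0035  0.0143] -0.0247
sc0 front 0.135 56 [-0.0063  0.0032  0.0134] 0.0219
sc0 back 0.135 46 [-0.0063  0.0044  0.0149] -0.0258
```

Finger pads are checked against the clamp in the same view: shift +2.8 mm along the board and −3 mm across it, then descend 77.5 mm to the grasp height.

Emit:
step_arm(
  deltas=[
    [0,-0.15,0.15,0,0],
    [0.5,-0.28,0.3,0,0],
    [1.5,-0.28,0.3,0,0],
    [3,-0.28,0.3,0,0],
    [4.5,-0.28,0.3,0,0],
    [6,-0.28,0.3,0,0],
    [7,-0.28,0.3,0,0],
    [7.5,-0.28,0.3,0,0],
    [7.75,-0.28,0.3,0,0],
    [7.75,-0.28,0.3,0,0],
  ],
)

```text
t: 4.23
eef_pos: [0.4795, 0.2042, 0.1216]
ee_rot: [1.061, 1.57, -2.278]
force: [0.4, 0.0, 0.2]
width: 0.0874
```

```bash
python3 - <<'E'
from mv import *
g=grab_frame("scene"); save(g,"sc2.png",(300,130,500,280),4)
s=get_state();print(s["t"],s["eef_pos"],s["force"].round(2))
E
```

```text
4.2833 [0.47980919 0.20440257 0.12219411] [0.39 0.57 0.26]
```

View pics/sc2.png

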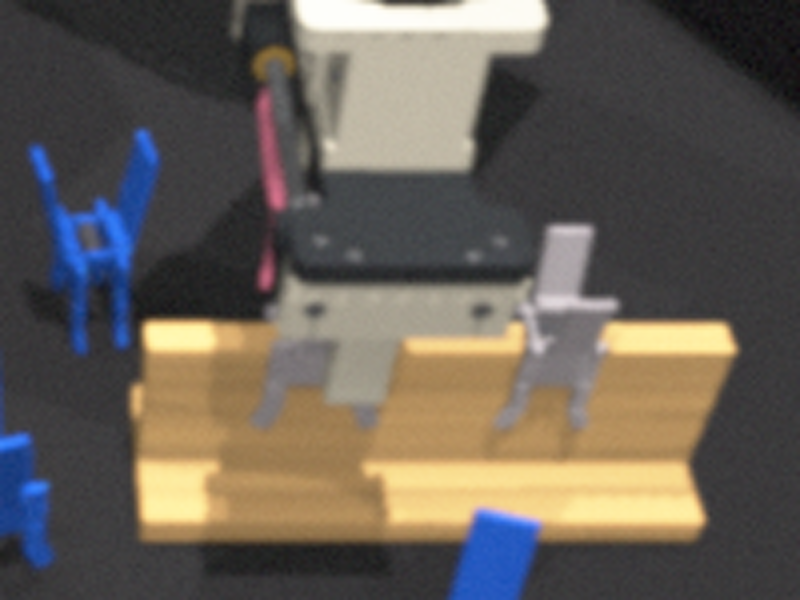

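The finger is in front of the large clamp, about crop (360,370), and clear of the small one. Closing now.

Emit:
step_arm(
  deltas=[
    [0,0,0,0,0.35],
    [0,0,0,0,0.45],
    [0,0,0,0,0.5],
    [0,0,0,0,0.6],
    [0,0,0,0,0.7],
    [0,0,0,0,1],
    [0,0,0,0,1],
    [0,0,0,0,1],
    [0,0,0,0,1],
    [0,0,0,0,1],
  ],
  squeeze=25,
)

```text
t: 5.12
eef_pos: [0.4804, 0.2046, 0.1235]
ee_rot: [-2.594, 1.569, 0.351]
force: [-2.5, -0.5, 8.9]
width: 0.0388
```

```bash
python3 - <<'E'
from mv import *
g=grab_frame("scene"); save(g,"sc3.png",(300,130,500,280),4)
s=get_state();print(s["t"],s["eef_pos"],s["force"].round(2),s["width"])
E
```

```text
5.1667 [0.4803796  0.20459949 0.12346879] [-1.93 -0.28  9.71] 0.038892014305558754
```

View pics/sc3.png

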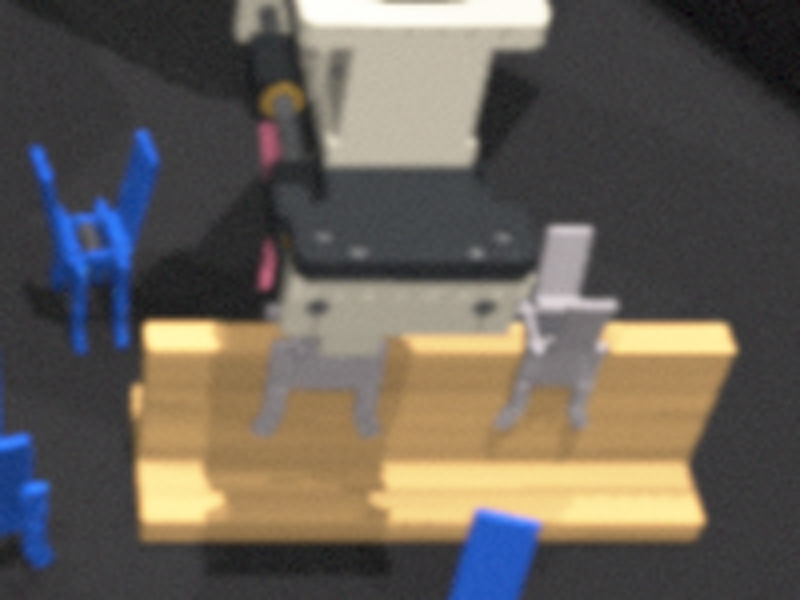

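Emit:
step_arm(
  deltas=[
    [-0.3,0,0,0,1],
    [-1,0,0,0,1],
    [-2,0,0,0,1],
    [-3.5,0,0,0,1],
    [-5.5,0,0,0,1],
    [-7.5,0,0,0,1],
    [-9.5,0,0,0,1],
    [-11.5,0,0,0,1],
    [-13,0,0,0,1],
    [-13.7,0,0,0,1],
  ],
)

```text
t: 6.0
eef_pos: [0.4802, 0.2046, 0.262]
ee_rot: [-2.307, 1.567, 0.638]
force: [-0.1, 0.7, -0.3]
width: 0.0392
```

```bash
python3 - <<'E'
from mv import *
g=grab_frame("scene"); save(g,"sc4.png",(300,80,500,280),3); np.savez("scene4.npz",W=pts(g))
s=get_state();print(s["t"],s["eef_pos"],s["force"].round(2),s["width"],np.degrees(s["q"]).round(1))
print(goal([.5599-.003,-.1532,.2605],79))
E
```

```text
6.05 [0.48039231 0.20476822 0.26226888] [-0.08  0.84 -0.33] 0.038779904727887116 [ 44.7   5.2 -16.9   0.  -67.6 -56. ]
(array([  0.11,  33.61, -14.51]), np.float64(168.71600362578448), np.float64(89.71600362578448))
```

View pics/sc4.png

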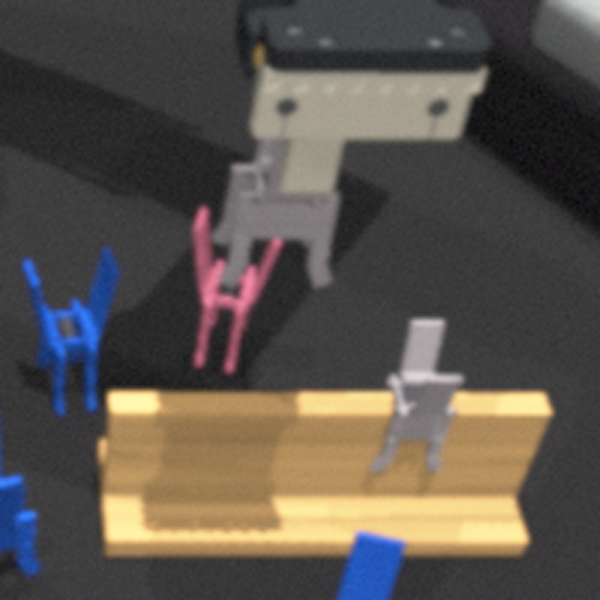

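```bash
cat > rel.py <<'E'
from mv import *
def rel(W,box,zang,s):
    l,t,r,b=box; p=W[t:b,l:r].reshape(-1,3); p=p[np.isfinite(p[:,0])]
    M=RM(s); q=(p-s["eef_pos"])@M   # tool coords x down, y lateral, z jaw
    return q
E
python3 - <<'E'
from rel import *
s=get_state(); W=np.load("scene4.npz")["W"]
q=rel(W,(365,100,425,185),0,s)
for x in np.arange(-.02,.1,.006):
    k=(q[:,0]>x)&(q[:,0]<x+.006)&(abs(q[:,1])<.05)&(abs(q[:,2])<.06)
    for nm,m in (("front",q[:,2]<0),("back",q[:,2]>0)):
        kk=k&m
        if kk.sum()>5: print(nm,round(x,3),kk.sum(),"lat",np.percentile(q[kk,1],[3,50,97]).round(4),"z",np.percentile(q[kk,2],[5,50,95]).round(4))
E
```

```text
front -0.02 22 lat [-0.0109 -0.0014  0.0092] z [-0.0389 -0.0383 -0.0371]
front -0.014 67 lat [-0.0109 -0.0005  0.01  ] z [-0.0383 -0.0369 -0.0356]
front -0.008 76 lat [-0.011   0.0014  0.0099] z [-0.0372 -0.0355 -0.0256]
front -0.002 83 lat [-0.0115  0.0023  0.0116] z [-0.0363 -0.0351 -0.0183]
front 0.004 84 lat [-0.0116  0.0012  0.0111] z [-0.0368 -0.0349 -0.0173]
front 0.01 61 lat [-0.0108  0.0021  0.0112] z [-0.0362 -0.0345 -0.0171]
front 0.016 11 lat [0.0084 0.0098 0.0116] z [-0.0209 -0.0172 -0.0155]
back 0.016 11 lat [0.0052 0.0085 0.0112] z [0.0126 0.0142 0.0165]
front 0.022 21 lat [0.0009 0.009  0.0121] z [-0.018  -0.0166 -0.0158]
back 0.022 23 lat [0.0053 0.009  0.0115] z [0.0106 0.0142 0.017 ]
front 0.028 86 lat [-0.0218  0.0083  0.0217] z [-0.0169 -0.0118 -0.0026]
back 0.028 58 lat [0.0069 0.0126 0.0227] z [0.0034 0.0088 0.0137]
front 0.034 116 lat [-0.0212  0.0018  0.0229] z [-0.0136 -0.0115 -0.0101]
back 0.034 33 lat [0.0084 0.0168 0.0236] z [0.0034 0.009  0.0109]
front 0.04 131 lat [-0.0219 -0.0002  0.0223] z [-0.0138 -0.0119 -0.0101]
back 0.04 20 lat [0.0129 0.0184 0.02
[... 164 characters left out ...]
132]
front 0.052 93 lat [-0.0216 -0.0003  0.0227] z [-0.0147 -0.0133 -0.0118]
back 0.052 10 lat [0.0194 0.0214 0.0235] z [0.0106 0.012  0.0135]
front 0.058 46 lat [-0.0224  0.0001  0.0232] z [-0.0157 -0.0139 -0.0118]
back 0.058 13 lat [0.019  0.0218 0.0234] z [0.0115 0.0128 0.0139]
front 0.064 48 lat [-0.0218  0.0156  0.0235] z [-0.016  -0.0147 -0.0127]
back 0.064 11 lat [0.0193 0.0209 0.0236] z [0.0125 0.0133 0.0149]
front 0.07 57 lat [-0.0243 -0.0161  0.0259] z [-0.0169 -0.0154 -0.0135]
back 0.07 20 lat [0.0184 0.0233 0.0259] z [0.0133 0.0146 0.016 ]
front 0.076 31 lat [-0.0254  0.0183  0.027 ] z [-0.0174 -0.0159 -0.0149]
back 0.076 17 lat [-0.0213  0.0211  0.0269] z [0.014  0.0154 0.0169]
```

Emit:
step_arm(
  deltas=[
    [0,1,-0.5,4,1],
    [0,3,-1.4,10,1],
    [0,6,-2.7,17,1],
    [0,9.5,-4.2,24,1],
    [0,13,-5.8,31,1],
    [0,16.5,-7.3,38,1],
    [0,20,-8.9,45,1],
    [0,23.5,-10.4,52,1],
    [0,27,-12,59,1],
    [0,29,-12.9,66,1],
  ],
)

```text
t: 6.88
eef_pos: [0.549, -0.1085, 0.258]
ee_rot: [1.565, 1.569, -2.933]
force: [0.3, 0.3, -1.1]
width: 0.0387
```

```bash
python3 - <<'E'
from mv import *
s=get_state();print(s["t"],s["eef_pos"],s["force"].round(2),s["width"],np.degrees(s["q"]).round(1));print(RM(s).round(4))
print(goal([.5604,-.1527,.262],78.95))
E
```

```text
6.8833 [ 0.54897098 -0.10851046  0.25802797] [ 0.32  0.33 -1.15] 0.03871958819387822 [  8.9   9.2 -12.8   0.  -68.1 -86.6]
[[-1.800e-03 -9.772e-01 -2.125e-01]
 [-4.000e-04 -2.125e-01  9.772e-01]
 [-1.000e+00  1.900e-03  0.000e+00]]
(array([-0.4 , -0.18, -4.56]), np.float64(102.26903323108942), np.float64(23.319033231089406))
```

Emit:
step_arm(
  deltas=[
    [0,-0.05,-1.2,6,1],
    [0,-0.1,-2.4,12,1],
    [0,-0.15,-3.6,18,1],
    [0,-0.18,-4.5,23.5,1],
    [0,-0.18,-4.6,23.5,1],
    [0,-0.18,-4.6,23.5,1],
    [0,-0.18,-4.6,23.5,1],
    [0,-0.18,-4.6,23.5,1],
    [0,-0.18,-4.6,23.5,1],
    [0,-0.18,-4.6,23.5,1],
  ],
)

```text
t: 7.72
eef_pos: [0.5611, -0.1494, 0.2592]
ee_rot: [-0.962, 1.571, 0.422]
force: [0.1, 0.2, -1.7]
width: 0.0387
```

```bash
python3 - <<'E'
from rel import *
g=grab_frame("scene"); save(g,"sc5.png",(60,140,260,290),4); np.savez("scene5.npz",W=pts(g),px=g["pixels"])
s=get_state();print(s["t"],s["eef_pos"],s["force"].round(2),s["width"],np.degrees(s["q"]).round(1));print(RM(s).round(4))
print(goal([.5604,-.1527,.262],78.95))
W=pts(g)
q=rel(W,(60,140,260,300),0,s)
for x in np.arange(-.02,.16,.006):
    k=(q[:,0]>x)&(q[:,0]<x+.006)&(abs(q[:,1])<.05)&(abs(q[:,2])<.06)
    if k.sum()>5: print(round(x,3),k.sum(),"lat",np.percentile(q[k,1],[3,50,97]).round(4),"z",np.percentile(q[k,2],[2,10,50,90,98]).round(4))
E
```

```text
7.7667 [ 0.5611288  -0.1494592   0.25916753] [ 0.02  0.38 -1.93] 0.039097506679835296 [   4.4   11.1  -10.2   -0.   -68.6 -105.1]
[[ 2.000e-04 -9.825e-01  1.861e-01]
 [ 1.000e-04  1.861e-01  9.825e-01]
 [-1.000e+00 -2.000e-04  1.000e-04]]
(array([-0.28,  0.01, -0.33]), np.float64(79.27340456253258), np.float64(0.32340456253257344))
-0.02 275 lat [-0.0125 -0.0103  0.0083] z [-0.0344 -0.0292 -0.0156  0.037   0.0398]
-0.014 231 lat [-0.0125 -0.0107  0.0089] z [-0.0332 -0.0288 -0.0138  0.0379  0.0388]
-0.008 234 lat [-0.0124 -0.0102  0.0078] z [-0.0326 -0.028  -0.0135  0.036   0.0378]
-0.002 241 lat [-0.0125 -0.0104  0.0099] z [-0.0322 -0.0269 -0.0126  0.0365  0.0369]
0.004 233 lat [-0.0123 -0.0106  0.0089] z [-0.0323 -0.0274 -0.0125  0.0365  0.0371]
0.01 167 lat [-0.0122 -0.0101  0.0089] z [-0.0318 -0.0246 -0.012   0.0358  0.0368]
0.016 93 lat [-0.012  -0.0077  0.0097] z [-0.03   -0.0173 -0.0119  0.019   0.02  ]
0.022 87 lat [-0.0119 -0.0058  0.0103] z [-0.0146 -0.0121 -0.011   0.0195  0.02  ]
0.028 388 lat [-0.0214 -0.0066  0.0178] z [-0.0118 -0.0096 -0.0024  0.0136  0.0189]
0.034 150 
[... 457 characters left out ...]
 -0.011   0.0179  0.0194  0.0199]
0.07 81 lat [-0.0255 -0.0188  0.0239] z [-0.0131 -0.0114  0.0184  0.0204  0.0207]
0.076 56 lat [-0.0268 -0.0207  0.0258] z [-0.0134 -0.0126  0.0189  0.021   0.0214]
0.112 144 lat [-0.0111 -0.0026  0.0089] z [-0.0104 -0.0087 -0.0031  0.0064  0.0074]
0.118 521 lat [-0.0162 -0.0015  0.01  ] z [-0.0557 -0.0426  0.005   0.0453  0.0571]
0.124 738 lat [-0.0182 -0.0071  0.0078] z [-0.0573 -0.0493  0.0037  0.0491  0.0578]
0.13 353 lat [-0.021  -0.0119 -0.0093] z [-0.0578 -0.049   0.0041  0.0472  0.0576]
0.136 180 lat [-0.0208 -0.0122 -0.0108] z [-0.0564 -0.0461  0.0057  0.0482  0.0572]
0.142 32 lat [-0.0202 -0.0171 -0.0107] z [-0.0072 -0.0045  0.0039  0.012   0.0149]
```

View pics/sc5.png

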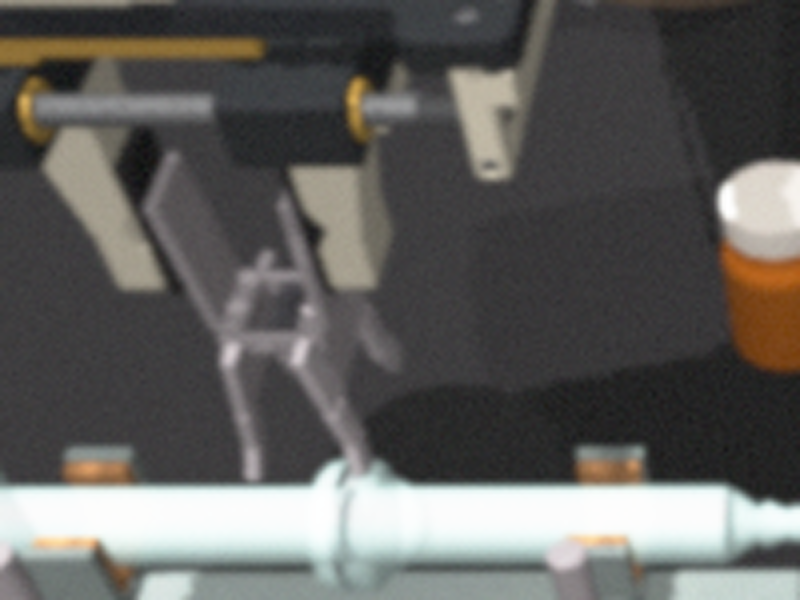

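```bash
python3 - <<'E'
from rel import *
print(goal([.5596,-.1539,.235],78.95))
E
```

```text
(array([ 2.42,  0.07, -0.47]), np.float64(79.27340456253258), np.float64(0.32340456253257344))
```

Emit:
step_arm(
  deltas=[
    [0.3,0.02,-0.2,0.3,1],
    [0.8,0.05,-0.4,0.3,1],
    [1.4,0.07,-0.47,0.3,1],
    [2.0,0.07,-0.47,0.3,1],
    [2.4,0.07,-0.47,0.3,1],
    [2.4,0.07,-0.47,0.3,1],
    [2.4,0.07,-0.47,0.3,1],
    [2.4,0.07,-0.47,0.3,1],
    [2.4,0.07,-0.47,0.3,1],
    [2.4,0.07,-0.47,0.3,1],
  ],
)

```text
t: 8.6
eef_pos: [0.5598, -0.1543, 0.2354]
ee_rot: [-1.382, 1.57, -0.005]
force: [-0.2, -0.6, -0.5]
width: 0.0391
```

```bash
python3 - <<'E'
from rel import *
g=grab_frame("scene"); save(g,"sc6.png",(90,170,240,290),5)
f=grab_frame("top"); save(f,"top6.png",(380,150,540,270),5)
s=get_state();print(s["t"],s["eef_pos"],s["force"].round(2),s["width"])
print(goal([.5596,-.1539,.235],78.95))
E
```

```text
8.7 [ 0.55971696 -0.15435613  0.23529654] [ 0.34  0.   -1.86] 0.03835633111920947
(array([0.03, 0.02, 0.04]), np.float64(78.90117926968576), np.float64(-0.048820730314247385))
```

View pics/sc6.png

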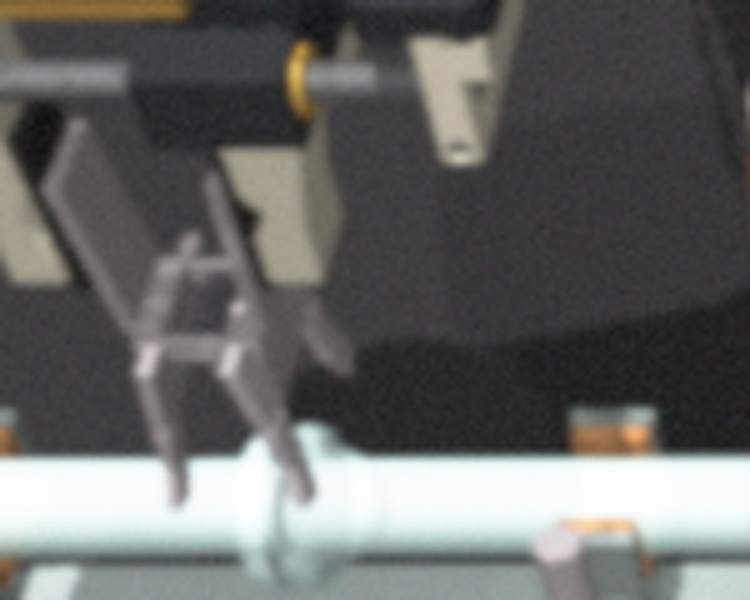

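View pics/top6.png

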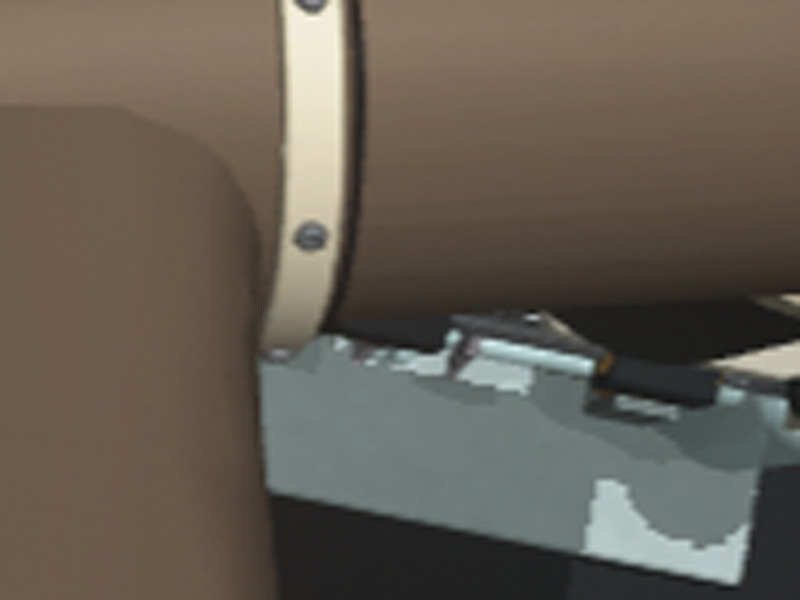

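```bash
cat > ov.py <<'E'
from mv import *
th=np.radians(78.95); d=np.array([np.cos(th),np.sin(th),0]);n=np.array([d[1],-d[0],0]); up=np.array([0,0,1.])
def proj(f,P):
    V=np.array(f["view"]); c=P@V[:3,:3].T+V[:3,3]
    return np.stack([c[:,0]/c[:,2]*f["fx"]+f["cx"],c[:,1]/c[:,2]*f["fy"]+f["cy"]],1)
def overlay(f,name,crop,sc,s,s0,g,off=.5787,h=.1225,dz=0,dy=0,dx=0,trap=True,clamp=True,jaw=.125):
    im=f["pixels"][:,:,::-1].copy(); l,t,r,b=crop
    im=cv2.resize(im[t:b,l:r],None,fx=sc,fy=sc,interpolation=cv2.INTER_CUBIC)
    def line(P,col,closed=False):
        q=((proj(f,np.array(P))-[l,t]+.5)*sc*8).astype(np.int32); cv2.polylines(im,[q],closed,col,1,cv2.LINE_AA,3)
    if trap:
        a=np.linspace(0,2*np.pi,60)
        for ss,col in ((s0-.008,(0,0,255)),(s0,(0,0,255)),(s0+g,(255,0,0)),(s0+g+.008,(255,0,0))):
            line([d*ss+n*(off+.022*np.cos(x))+up*(h+.022*np.sin(x)) for x in a],col)
        for e in (-.013,.013): line([d*(s0-.07)+n*off+up*(h)+n*0+up*e,d*(s0+.08)+n*off+up*h+up*e],(0,255,255))
    if clamp:
        M=RM(s); p0=s["eef_pos"]+M@np.array([.034+dx,dy,dz])
        Z=M[:,2];Y=M[:,1];U=-M[:,0]
        for sg in (-1,1):
            ca,sa=np.cos(jaw),np.sin(jaw)
            for off0 in (.008,.012):
                # pivot at pins at offset ~.010; plate goes down with tilt
                f2=lambda y,zz: p0+Y*y+sg*Z*(off0+ (-zz)*np.tan(jaw))+U*zz
                prof=[(-.0235,0),(-.0235,-.046),(-.019,-.046),(-.0145,-.037),(-.0145,-.021),(.0145,-.021),(.0145,-.037),(.019,-.046),(.0235,-.046),(.0235,0)]
                line([f2(*q) for q in prof],(0,255,0) if sg>0 else (255,0,255),True)
    cv2.imwrite("pics/"+name,im)
E
python3 - <<'E'
from ov import *
g=grab_frame("scene"); s=get_state(); print(s["eef_pos"],s["t"])
np.savez("sc7.npz",**{k:g[k] for k in g}); 
overlay(g,"ov7.png",(90,190,210,290),6.5,s,-.0446,.0035)
E
```

```text
[ 0.55966431 -0.15435719  0.23526896] 8.75
```

View pics/ov7.png

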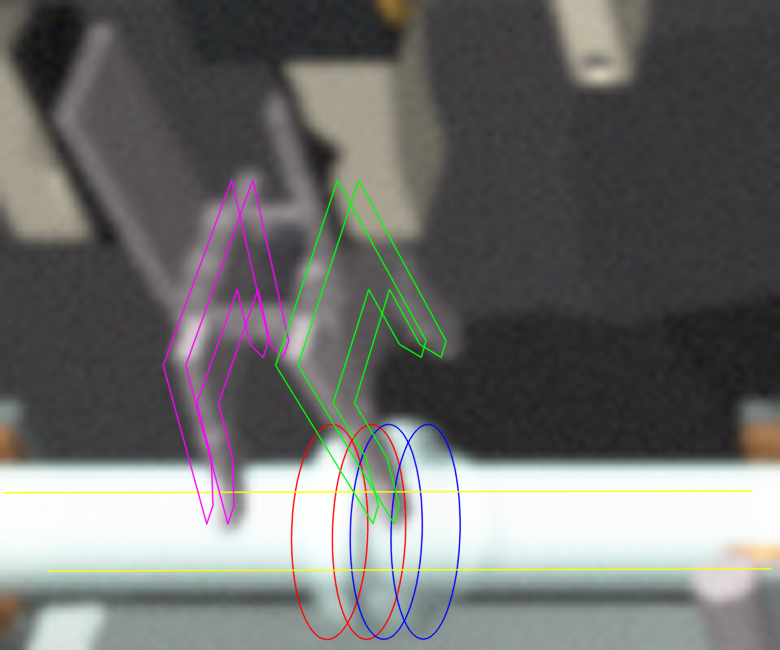

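```bash
python3 - <<'E'
from ov import *
z=np.load("sc7.npz"); g={k:z[k] for k in z.files}
s=get_state()
px=g["pixels"].astype(float)
px=np.clip((px-120)*1.9,0,255).astype(np.uint8)
g2=dict(g); g2["pixels"]=px
overlay(g2,"ov7a.png",(115,245,175,290),13,s,-.0446,.0035,trap=False,clamp=False)
overlay(g2,"ov7b.png",(115,245,175,290),13,s,-.0446+.0038,.0035,dz=.003,off=.5787)
E
```

```text
(no output)
```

View pics/ov7a.png

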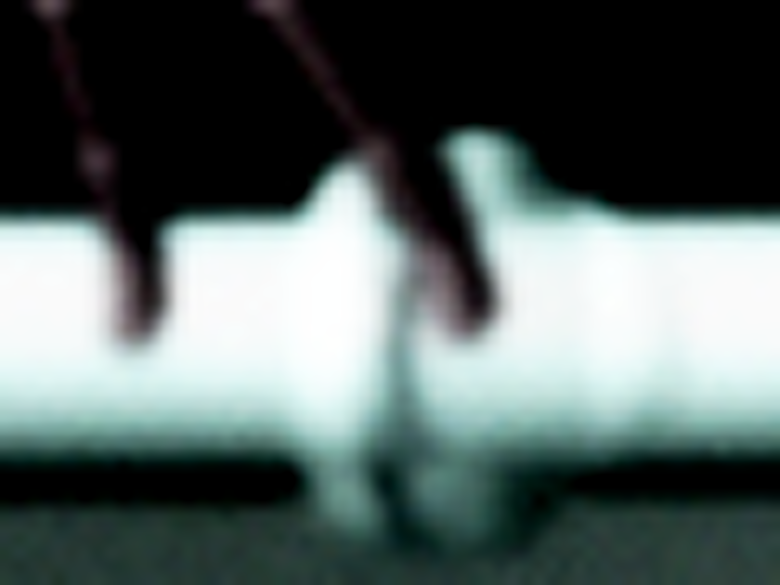

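View pics/ov7b.png

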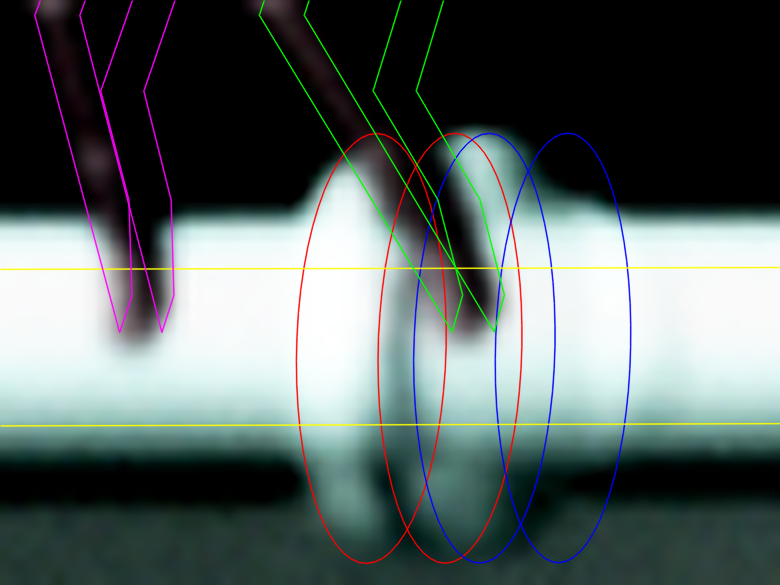

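Relative to the flanges in the same view, the clamp is about 1 mm towards −y. I'll shift it +1.7 mm along the tube and lower it in small steps.

Emit:
step_arm(
  deltas=[
    [0,0,0.1,0,1],
    [0,0,0.17,0,1],
    [0.2,0.02,0.17,0,1],
    [0.4,0.02,0.17,0,1],
    [0.6,0.02,0.17,0,1],
    [0.8,0.02,0.17,0,1],
    [0.9,0.02,0.17,0,1],
    [0.9,0.02,0.17,0,1],
    [0.9,0.02,0.17,0,1],
    [0.9,0.02,0.17,0,1],
  ],
)

```text
t: 9.58
eef_pos: [0.5598, -0.1527, 0.2261]
ee_rot: [-2.281, 1.571, -0.904]
force: [0.1, -0.1, -1.6]
width: 0.0388
```

```bash
cat > chk.py <<'E'
from ov import *
s=get_state(); p=s["eef_pos"]; print("t",s["t"],"s %.4f e %.4f z %.4f"%(p@d,p@n,p[2]),"F(s,e,z) %.2f %.2f %.2f"%(s["force"]@d,s["force"]@n,s["force"][2]),"M",s["moment"].round(2),"w",s["width"].round(4),"zang",goal(p,78.95,s)[1].round(2))
E
python3 chk.py
```

```text
Traceback (most recent call last):
  File "chk.py", line 2, in <module>
    s=get_state(); p=s["eef_pos"]; print("t",s["t"],"s %.4f e %.4f z %.4f"%(p@d,p@n,p[2]),"F(s,e,z) %.2f %.2f %.2f"%(s["force"]@d,s["force"]@n,s["force"][2]),"M",s["moment"].round(2),"w",s["width"].round(4),"zang",goal(p,78.95,s)[1].round(2))
                                                                                                                                                                                           ^^^^^^^^^^^^^^^^
AttributeError: 'float' object has no attribute 'round'
```

```bash
sed -i 's/s\["width"\].round(4)/round(s["width"],4)/' chk.py; python3 chk.py
```

```text
t 9.5833 s -0.0426 e 0.5787 z 0.2261 F(s,e,z) -0.06 0.08 -1.62 M [-0.07  0.02  0.  ] w 0.0388 zang 78.9
```

Emit:
step_arm(
  deltas=[
    [0.1,0,0,0,1],
    [0.2,0,0,0,1],
    [0.3,0,0,0,1],
    [0.4,0,0,0,1],
    [0.4,0,0,0,1],
    [0.4,0,0,0,1],
    [0.4,0,0,0,1],
    [0.4,0,0,0,1],
    [0.4,0,0,0,1],
    [0.4,0,0,0,1],
  ],
)

```text
t: 10.42
eef_pos: [0.5597, -0.1526, 0.2221]
ee_rot: [-0.955, 1.571, 0.422]
force: [0.6, -0.5, -2.3]
width: 0.0384
```

```bash
python3 chk.py
```

```text
t 10.4167 s -0.0425 e 0.5786 z 0.2221 F(s,e,z) -0.34 0.65 -2.31 M [-0.   -0.01  0.02] w 0.0384 zang 78.9
```

Emit:
step_arm(
  deltas=[
    [0.1,0,0,0,1],
    [0.2,0,0,0,1],
    [0.3,0,0,0,1],
    [0.4,0,0,0,1],
    [0.4,0,0,0,1],
    [0.4,0,0,0,1],
    [0.4,0,0,0,1],
    [0.4,0,0,0,1],
    [0.4,0,0,0,1],
    [0.4,0,0,0,1],
  ],
)

```text
t: 11.25
eef_pos: [0.5597, -0.1527, 0.2181]
ee_rot: [-1.084, 1.571, 0.293]
force: [0.1, 0.1, -1.4]
width: 0.039
```

```bash
python3 chk.py; python3 - <<'E'
from ov import *
g=grab_frame("scene"); s=get_state(); overlay(g,"ov8.png",(100,200,200,290),8,s,-.0408,.0035,trap=False,clamp=False)
E
```

```text
t 11.25 s -0.0425 e 0.5786 z 0.2181 F(s,e,z) 0.09 0.10 -1.44 M [-0.03 -0.04  0.  ] w 0.039 zang 78.9
```

View pics/ov8.png

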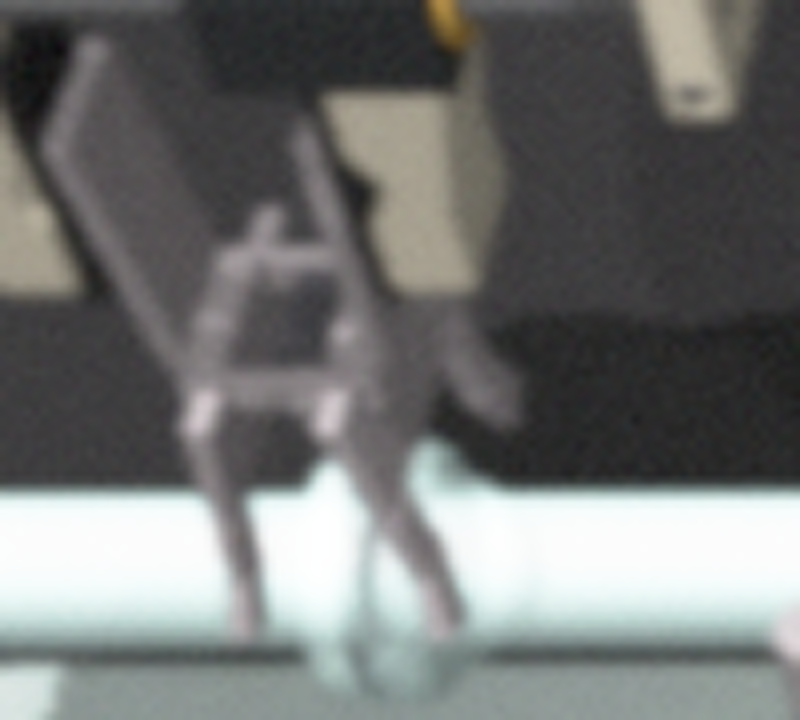

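Emit:
step_arm(
  deltas=[
    [0.1,0,0,0,1],
    [0.2,0,0,0,1],
    [0.3,0,0,0,1],
    [0.4,0,0,0,1],
    [0.4,0,0,0,1],
    [0.4,0,0,0,1],
    [0.4,0,0,0,1],
    [0.4,0,0,0,1],
    [0.4,0,0,0,1],
    [0.4,0,0,0,1],
  ],
)

```text
t: 12.13
eef_pos: [0.5597, -0.1526, 0.2141]
ee_rot: [-0.729, 1.571, 0.648]
force: [-0.4, -0.3, -1.5]
width: 0.0389
```

```bash
python3 chk.py
```

```text
t 12.1333 s -0.0425 e 0.5786 z 0.2141 F(s,e,z) -0.38 -0.37 -1.48 M [-0.04 -0.03 -0.01] w 0.0389 zang 78.9
```

Emit:
step_arm(
  deltas=[
    [0.1,0,0,0,1],
    [0.2,0,0,0,1],
    [0.3,0,0,0,1],
    [0.3,0,0,0,1],
    [0.3,0,0,0,1],
    [0.3,0,0,0,1],
    [0.3,0,0,0,1],
    [0.3,0,0,0,1],
    [0.3,0,0,0,1],
    [0.3,0,0,0,1],
  ],
)

```text
t: 12.97
eef_pos: [0.5598, -0.1526, 0.2111]
ee_rot: [-1.144, 1.571, 0.233]
force: [0.0, 0.5, -1.3]
width: 0.039
```

```bash
python3 chk.py
```

```text
t 12.9667 s -0.0425 e 0.5786 z 0.2111 F(s,e,z) 0.52 -0.09 -1.32 M [-0.06 -0.02 -0.01] w 0.039 zang 78.9
```

Emit:
step_arm(
  deltas=[
    [0.1,0,0,0,1],
    [0.15,0,0,0,1],
    [0.2,0,0,0,1],
    [0.25,0,0,0,1],
    [0.3,0,0,0,1],
    [0.3,0,0,0,1],
    [0.3,0,0,0,1],
    [0.3,0,0,0,1],
    [0.3,0,0,0,1],
    [0.3,0,0,0,1],
  ],
)

```text
t: 13.8
eef_pos: [0.5597, -0.1527, 0.2081]
ee_rot: [-1.262, 1.571, 0.115]
force: [-0.0, 0.9, -1.0]
width: 0.039
```

```bash
python3 chk.py
```

```text
t 13.8 s -0.0425 e 0.5786 z 0.2081 F(s,e,z) 0.83 -0.19 -1.03 M [ 0.03 -0.03  0.01] w 0.039 zang 78.9
```

Emit:
step_arm(
  deltas=[
    [0.05,0,0,0,1],
    [0.1,0,0,0,1],
    [0.15,0,0,0,1],
    [0.2,0,0,0,1],
    [0.25,0,0,0,1],
    [0.25,0,0,0,1],
    [0.25,0,0,0,1],
    [0.25,0,0,0,1],
    [0.25,0,0,0,1],
    [0.25,0,0,0,1],
  ],
)

```text
t: 14.63
eef_pos: [0.5597, -0.1527, 0.2056]
ee_rot: [-1.73, 1.571, -0.352]
force: [-0.0, -0.1, -1.4]
width: 0.0391
```

```bash
python3 chk.py
```

```text
t 14.6333 s -0.0426 e 0.5786 z 0.2056 F(s,e,z) -0.08 -0.03 -1.35 M [-0.03 -0.06  0.01] w 0.0391 zang 78.9
```

Emit:
step_arm(
  deltas=[
    [0.05,0,0,0,1],
    [0.1,0,0,0,1],
    [0.15,0,0,0,1],
    [0.2,0,0,0,1],
    [0.25,0,0,0,1],
    [0.25,0,0,0,1],
    [0.25,0,0,0,1],
    [0.25,0,0,0,1],
    [0.25,0,0,0,1],
    [0.25,0,0,0,1],
  ],
)

```text
t: 15.47
eef_pos: [0.5597, -0.1527, 0.2031]
ee_rot: [-2.094, 1.571, -0.717]
force: [0.2, -0.2, -1.2]
width: 0.0386
```

```bash
python3 chk.py
```

```text
t 15.4667 s -0.0426 e 0.5786 z 0.2031 F(s,e,z) -0.13 0.27 -1.19 M [-0.07 -0.03  0.01] w 0.0386 zang 78.9
```

Emit:
step_arm(
  deltas=[
    [0.05,0,0,0,1],
    [0.1,0,0,0,1],
    [0.15,0,0,0,1],
    [0.2,0,0,0,1],
    [0.2,0,0,0,1],
    [0.2,0,0,0,1],
    [0.2,0,0,0,1],
    [0.2,0,0,0,1],
    [0.2,0,0,0,1],
    [0.2,0,0,0,1],
  ],
)

```text
t: 16.3
eef_pos: [0.5597, -0.1526, 0.2011]
ee_rot: [-0.717, 1.571, 0.66]
force: [0.3, 0.2, -1.2]
width: 0.0385
```

```bash
python3 chk.py; python3 - <<'E'
from ov import *
g=grab_frame("scene"); s=get_state(); overlay(g,"ov9.png",(100,200,200,290),8,s,-.0408,.0035,trap=False,clamp=False)
E
```

```text
t 16.3 s -0.0425 e 0.5786 z 0.2011 F(s,e,z) 0.20 0.23 -1.17 M [-0.05 -0.02 -0.01] w 0.0385 zang 78.9
```

View pics/ov9.png

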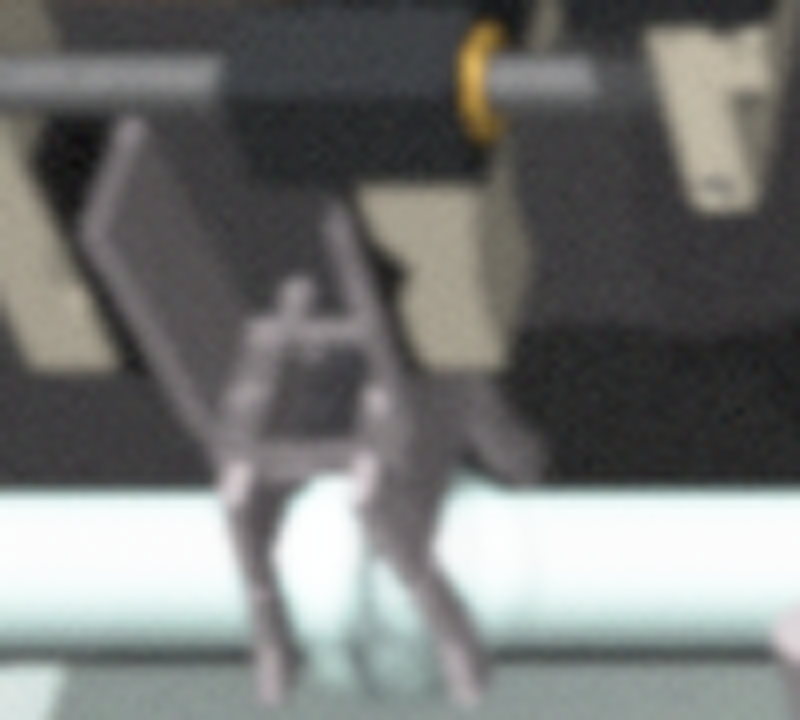

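Forks straddle the flange pair: prongs at crop (270,690) and (460,690), flanges between them. Continuing by feel.

Emit:
step_arm(
  deltas=[
    [0.05,0,0,0,1],
    [0.1,0,0,0,1],
    [0.15,0,0,0,1],
    [0.2,0,0,0,1],
    [0.25,0,0,0,1],
    [0.25,0,0,0,1],
    [0.25,0,0,0,1],
    [0.25,0,0,0,1],
    [0.25,0,0,0,1],
    [0.25,0,0,0,1],
  ],
)

```text
t: 17.18
eef_pos: [0.5598, -0.1526, 0.1986]
ee_rot: [-1.175, 1.571, 0.202]
force: [-0.2, -0.4, -1.3]
width: 0.0387
```

```bash
python3 chk.py
```

```text
t 17.1833 s -0.0425 e 0.5786 z 0.1986 F(s,e,z) -0.43 -0.16 -1.31 M [-0.01 -0.02  0.04] w 0.0387 zang 78.9
```

Emit:
step_arm(
  deltas=[
    [0.05,0,0,0,1],
    [0.1,0,0,0,1],
    [0.15,0,0,0,1],
    [0.2,0,0,0,1],
    [0.2,0,0,0,1],
    [0.2,0,0,0,1],
    [0.2,0,0,0,1],
    [0.2,0,0,0,1],
    [0.2,0,0,0,1],
    [0.2,0,0,0,1],
  ],
)

```text
t: 18.02
eef_pos: [0.5597, -0.1528, 0.1966]
ee_rot: [2.755, 1.571, -2.151]
force: [0.3, -2.2, -0.3]
width: 0.0385
```

```bash
python3 chk.py
```

```text
t 18.0167 s -0.0427 e 0.5786 z 0.1966 F(s,e,z) -2.07 0.75 -0.29 M [-0.99  0.11  0.04] w 0.0385 zang 78.9
```

Contact: F_s = −2 N, so the −y plate touches the fixed socket flange and the clamp sits about 2 mm too far to +y. I'll ease off along −y by 1.7 mm.

Emit:
step_arm(
  deltas=[
    [-0.03,0,-0.03,0,1],
    [-0.03,0,-0.06,0,1],
    [-0.03,0,-0.1,0,1],
    [-0.03,0,-0.13,0,1],
    [-0.03,0,-0.17,0,1],
    [-0.03,0,-0.17,0,1],
    [-0.03,0,-0.17,0,1],
    [-0.03,0,-0.17,0,1],
    [-0.03,0,-0.17,0,1],
    [-0.03,0,-0.17,0,1],
  ],
)

```text
t: 18.85
eef_pos: [0.5594, -0.1543, 0.1969]
ee_rot: [-0.536, 1.571, 0.841]
force: [-0.2, -0.3, -1.8]
width: 0.0388
```

```bash
python3 chk.py
```

```text
t 18.85 s -0.0442 e 0.5786 z 0.1969 F(s,e,z) -0.30 -0.11 -1.75 M [-0.07 -0.03 -0.02] w 0.0388 zang 78.9
```

Emit:
step_arm(
  deltas=[
    [0.05,0,0,0,1],
    [0.1,0,0,0,1],
    [0.15,0,0,0,1],
    [0.2,0,0,0,1],
    [0.25,0,0,0,1],
    [0.25,0,0,0,1],
    [0.25,0,0,0,1],
    [0.25,0,0,0,1],
    [0.25,0,0,0,1],
    [0.25,0,0,0,1],
  ],
)

```text
t: 19.68
eef_pos: [0.5594, -0.1543, 0.1944]
ee_rot: [-0.608, 1.571, 0.769]
force: [0.2, 0.7, -0.5]
width: 0.0387
```

```bash
python3 chk.py
```

```text
t 19.6833 s -0.0442 e 0.5786 z 0.1944 F(s,e,z) 0.77 0.10 -0.46 M [0.03 0.04 0.03] w 0.0387 zang 78.9
```

Emit:
step_arm(
  deltas=[
    [0.03,0,0,0,1],
    [0.06,0,0,0,1],
    [0.09,0,0,0,1],
    [0.12,0,0,0,1],
    [0.15,0,0,0,1],
    [0.15,0,0,0,1],
    [0.15,0,0,0,1],
    [0.15,0,0,0,1],
    [0.15,0,0,0,1],
    [0.15,0,0,0,1],
  ],
)

```text
t: 20.52
eef_pos: [0.5594, -0.1543, 0.1929]
ee_rot: [-0.426, 1.571, 0.951]
force: [0.1, 0.5, -1.3]
width: 0.0385
```

```bash
python3 chk.py
```

```text
t 20.5167 s -0.0442 e 0.5786 z 0.1929 F(s,e,z) 0.56 0.01 -1.27 M [ 0.34 -0.13  0.  ] w 0.0385 zang 78.9
```

Emit:
step_arm(
  deltas=[
    [0.02,0,0,0,1],
    [0.04,0,0,0,1],
    [0.06,0,0,0,1],
    [0.08,0,0,0,1],
    [0.1,0,0,0,1],
    [0.1,0,0,0,1],
    [0.1,0,0,0,1],
    [0.1,0,0,0,1],
    [0.1,0,0,0,1],
    [0.1,0,0,0,1],
  ],
)

```text
t: 21.35
eef_pos: [0.5595, -0.1543, 0.1919]
ee_rot: [-1.525, 1.571, -0.148]
force: [0.0, 2.0, 0.5]
width: 0.0389
```

```bash
python3 chk.py
```

```text
t 21.35 s -0.0442 e 0.5787 z 0.1919 F(s,e,z) 1.94 -0.35 0.49 M [ 0.68 -0.12  0.04] w 0.0389 zang 78.9
```

Emit:
step_arm(
  deltas=[
    [0.02,0,0,0,1],
    [0.04,0,0,0,1],
    [0.06,0,0,0,1],
    [0.06,0,0,0,1],
    [0.06,0,0,0,1],
    [0.06,0,0,0,1],
    [0.06,0,0,0,1],
    [0.06,0,0,0,1],
    [0.06,0,0,0,1],
    [0.06,0,0,0,1],
  ],
)

```text
t: 22.18
eef_pos: [0.5597, -0.1544, 0.1917]
ee_rot: [-1.622, 1.57, -0.245]
force: [-0.4, 1.8, 5.2]
width: 0.0389
```

```bash
python3 chk.py
```

```text
t 22.1833 s -0.0442 e 0.5789 z 0.1917 F(s,e,z) 1.70 -0.74 5.23 M [ 0.81 -0.03  0.02] w 0.0389 zang 78.91
```

Bearing now at about 6 N net vertical, with little change in moment, so both forks carry load. I'll hold it and look.

Emit:
step_arm(
  deltas=[
    [0,0,0,0,1],
    [0,0,0,0,1],
    [0,0,0,0,1],
    [0,0,0,0,1],
    [0,0,0,0,1],
    [0,0,0,0,1],
    [0,0,0,0,1],
    [0,0,0,0,1],
    [0,0,0,0,1],
    [0,0,0,0,1],
  ],
)

```text
t: 23.02
eef_pos: [0.5597, -0.1544, 0.1917]
ee_rot: [-1.586, 1.57, -0.209]
force: [-0.4, 2.3, 4.7]
width: 0.0386
```

```bash
python3 chk.py; python3 - <<'E'
from ov import *
g=grab_frame("scene"); s=get_state(); overlay(g,"ov10.png",(100,200,200,290),8,s,-.0416,.0025,dz=.003)
E
```

```text
t 23.0167 s -0.0442 e 0.5789 z 0.1917 F(s,e,z) 2.23 -0.84 4.69 M [ 0.82 -0.05 -0.04] w 0.0386 zang 78.91
```

View pics/ov10.png

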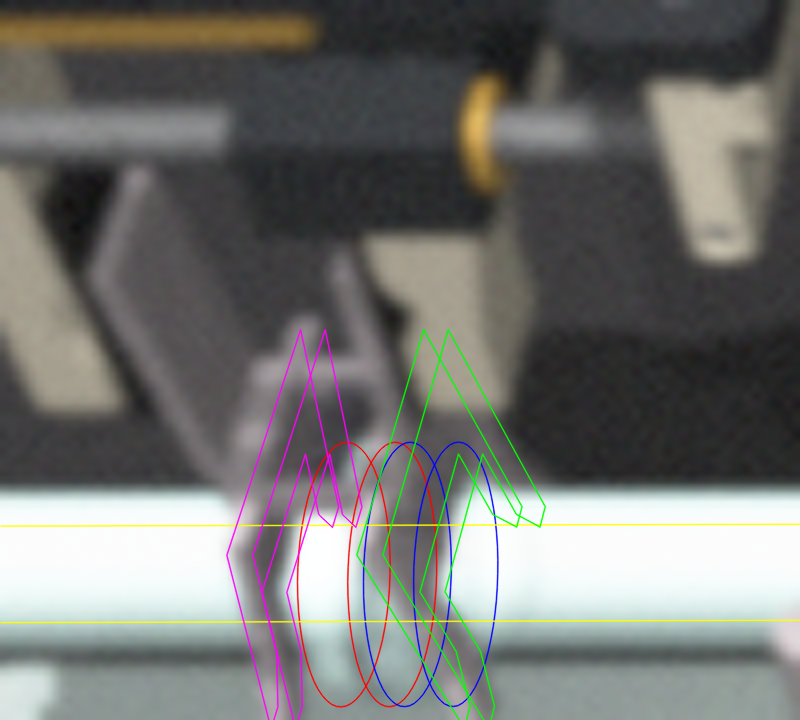

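Forks are seated with the tube in the slots. Releasing gradually.

Emit:
step_arm(
  deltas=[
    [0,0,0,0,0.54],
    [0,0,0,0,0.52],
    [0,0,0,0,0.5],
    [0,0,0,0,0.48],
    [0,0,0,0,0.46],
    [0,0,0,0,0.44],
    [0,0,0,0,0.41],
    [0,0,0,0,0.35],
    [0,0,0,0,0.25],
    [0,0,0,0,0.15],
  ],
)

```text
t: 23.9
eef_pos: [0.5593, -0.1542, 0.191]
ee_rot: [1.348, 1.57, 2.725]
force: [-0.2, 0.8, -0.9]
width: 0.0651
```

```bash
python3 chk.py; python3 - <<'E'
from ov import *
g=grab_frame("scene"); s=get_state(); overlay(g,"ov11.png",(100,200,200,290),8,s,-.0416,.0,dz=.003,trap=False,clamp=False)
E
```

```text
t 23.9 s -0.0442 e 0.5785 z 0.1910 F(s,e,z) 0.73 -0.32 -0.86 M [-0.04 -0.03 -0.02] w 0.0651 zang 78.9
```

View pics/ov11.png

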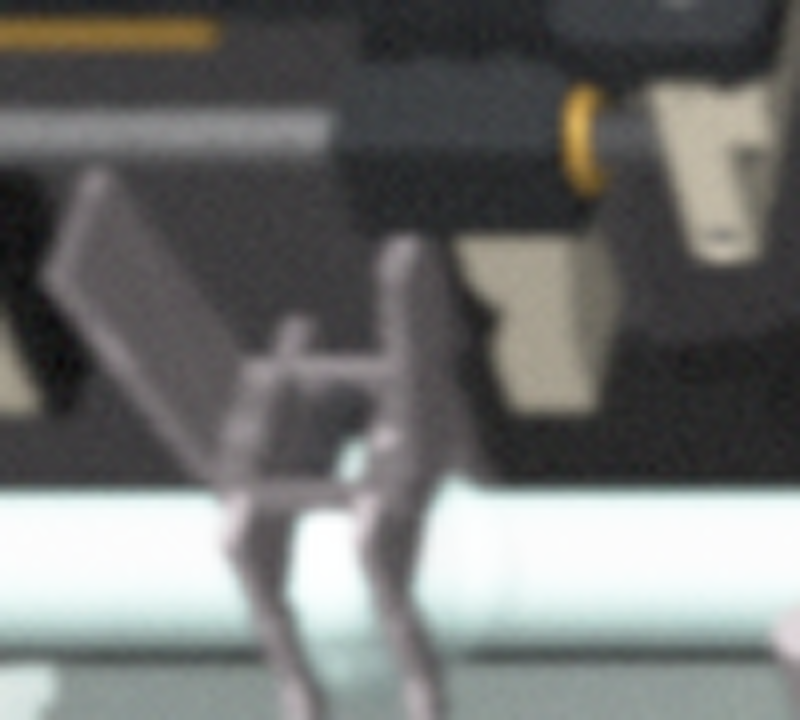

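The clamp has shut, plates parallel, gripping the flanges. Opening fully and retreating upward.

Emit:
step_arm(
  deltas=[
    [0,0,0,0,0],
    [0,0,0,0,0],
    [0,0,0,0,0],
    [0,0,0,0,0],
    [-0.3,0,0,0,0],
    [-1,0,0,0,0],
    [-2,0,0,0,0],
    [-3.5,0,0,0,0],
    [-5,0,0,0,0],
    [-7,0,0,0,0],
  ],
)

```text
t: 24.78
eef_pos: [0.5591, -0.1543, 0.2623]
ee_rot: [1.589, 1.57, 2.966]
force: [0.0, 0.8, 0.1]
width: 0.0877
```

Emit:
step_arm(
  deltas=[
    [-2,0,0,0,0],
    [-4,0,0,0,0],
    [-6,0,0,0,0],
    [-7,2,0,0,0],
    [-8,5,0,0,0],
    [-8,8,0,0,0],
    [-8,11,0,0,0],
    [-8,13,0,0,0],
    [-8,13,0,0,0],
    [-8,13,0,0,0],
  ],
)

```text
t: 25.62
eef_pos: [0.4313, -0.1293, 0.3432]
ee_rot: [-1.299, 1.567, 0.079]
force: [-0.6, 0.1, 0.4]
width: 0.0875
```

```bash
python3 chk.py; python3 - <<'E'
from ov import *
g=grab_frame("scene"); s=get_state(); overlay(g,"ov12.png",(100,190,200,290),6,s,0,0,trap=False,clamp=False)
save(g,"sc12.png"); np.savez("sc12.npz",**{k:g[k] for k in g})
f=grab_frame("top"); save(f,"top12.png")
W=pts(g).reshape(-1,3);W=W[np.isfinite(W[:,0])]
S=W@d;E=W@n-.5787;z=W[:,2]
for a in np.arange(.09,.22,.008):
    k=(z>a)&(z<a+.008)&(abs(S+.042)<.045)&(abs(E)<.04)&((z>.147)|(abs(E)>.018))
    if k.sum()>6: print(round(a,3),k.sum(),"s",np.percentile(S[k],[2,50,98]).round(4),"e",np.percentile(E[k],[2,50,98]).round(4))
E
```

```text
t 25.6167 s -0.0442 e 0.4480 z 0.3432 F(s,e,z) -0.05 -0.63 0.41 M [-0.07 -0.03  0.01] w 0.0875 zang 78.94
0.106 19 s [-0.0532 -0.034  -0.0308] e [0.0181 0.0232 0.027 ]
0.114 81 s [-0.0538 -0.0398 -0.0305] e [-0.0239  0.0217  0.0265]
0.122 93 s [-0.0531 -0.0412 -0.0304] e [-0.0219  0.0212  0.0234]
0.13 73 s [-0.0527 -0.0407 -0.0306] e [-0.0223  0.0201  0.0235]
0.138 45 s [-0.0538 -0.0339 -0.0305] e [-0.0216  0.0216  0.0237]
0.146 104 s [-0.0542 -0.0505 -0.0304] e [-0.0158  0.0148  0.0232]
0.154 353 s [-0.0556 -0.0438 -0.0264] e [-0.0205  0.0076  0.0225]
0.162 185 s [-0.0593 -0.0547 -0.0237] e [-0.0112  0.0035  0.0117]
0.17 110 s [-0.0616 -0.0588 -0.0219] e [-0.0115  0.0029  0.0117]
0.178 111 s [-0.0639 -0.0605 -0.0207] e [-0.0108  0.003   0.0117]
0.186 114 s [-0.0651 -0.0619 -0.0188] e [-0.0118  0.0027  0.0112]
0.194 117 s [-0.0663 -0.0635 -0.0173] e [-0.0109  0.0027  0.0115]
0.202 155 s [-0.0688 -0.0648 -0.0163] e [-0.0119  0.0014  0.0112]
```

View pics/ov12.png

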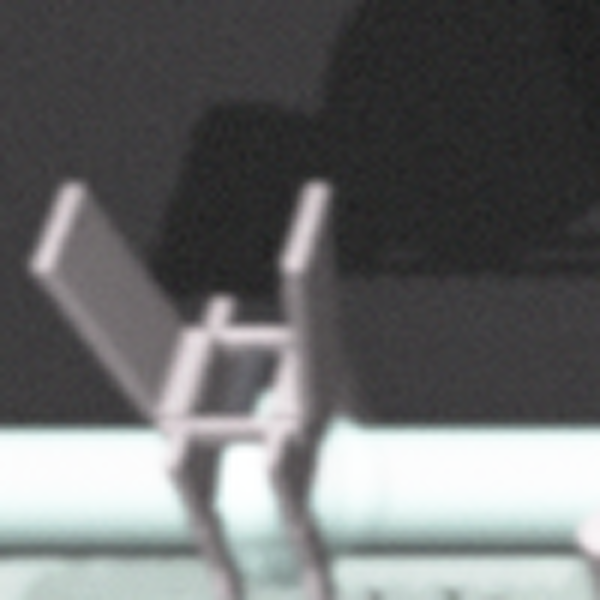

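View pics/sc12.png

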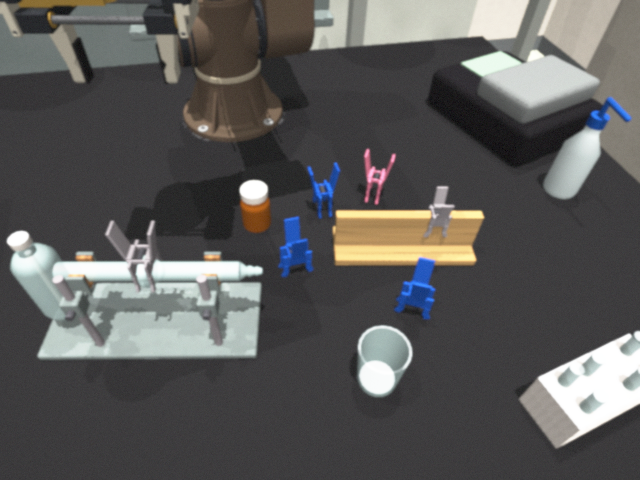

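View pics/top12.png

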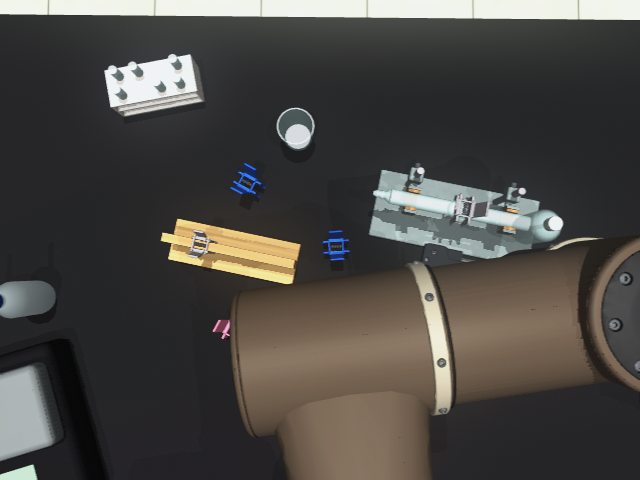

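```bash
python3 -c "
from station import *
print(job_done())"
```

```text
the job is handed in; nothing more can be done
None
```

The larger steel clamp is now on the ball joint. It came from the board at top-view pixel (254,253) and is gripping by itself. I handed the job in at about 26 s; `job_done()` gives no verdict.

**How it went:** I squeezed the clamp open with 25 N and lifted it off. I then lowered it over the flanges in small steps. About 6 mm short of home the −y plate touched the fixed socket flange (about 2 N sideways), so I shifted the clamp about 1.6 mm towards −y. The forks then bore on the tubes with about 6 N net vertical force for roughly a second. That is slightly above the "about 5 N" asked for, but inside the 2 to 12 N window.

**Last checks, by camera after letting go:**

| Check | Measured |
|---|---|
| Fork plates | parallel, 24 mm over their outsides (16 mm inside), which means the joint is shut |
| Pins above the tube axis | about 35 mm (34 = seated) |
| Upright | top and bottom midpoints agree within 1 mm |
| Across the tubes | centred within about 1 mm |
| Along the tubes | within about 1.5 mm of the joint's middle |
| Smaller clamp, beaker, jar | at the same picture positions as at the start (jar checked in the scene view only) |
| Arm | clear of everything |

**What disagreed:** the two cameras differed by 2 to 3 mm along the tube. Contact showed the top camera was the right one.

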